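# Load the capped sample containers into the bench caddy

### The arm

A 6-joint arm with a two-finger parallel gripper is mounted at the origin on the work surface. World frame = base frame: x ahead of the robot, y to its left, z up, the work surface at z = 0. Lengths are in m, angles in rad, forces in N, time in s.
With the tool pointing down it reaches from about 0.35 to 0.925 m from the base axis. Payload 6.4 kg.
Tool frame: the origin (TCP) lies at the very end of the fingers, on their centre line; the grasp point (between the pads) lies 19 mm behind it; z points along the fingers, y is the direction in which the jaws open and shut (so a half turn about z gives the same grasp; the last joint's range is limited). The gripper opens to 85 mm and grips with 20 to 120 N. Pads are 22 mm wide; open, the fingers measure 114 mm over their backs; the gripper's body (76 mm by 85 mm) begins 54 mm behind the grasp point. The pads swing forward as they close: fully open they stand 13 mm farther back than shut.
Start: joints at [-1.343, 0.245, 1.558, -0, 1.339, -0.174], TCP at [0.254, -0.598, 0.231] pointing down, gripper open.
Joint ranges: [-3.13, 3.13], [-1.02, 2.26], [0.13, 2.54], [-0.95, 4.09], [0.21, 2.88], [-2.74, 2.74]. Speed limits (rad/s): [2.57, 2.57, 3.14, 3.14, 3.14, 3.14].

### API

Orientations are given as [roll, pitch, yaw] about the fixed x, y, z axes, in that order (R = Rz(yaw) Ry(pitch) Rx(roll)).
In Python, from plant import bot, optics gives the robot as it stands. The module is installed in compiled form; this text tells all that it offers.
- The arm moves only by the tool step_arm, never from a script. Its argument "motion" is a list of rows, each a list of 2 entries, a list of its own where there are three numbers: the shift along the tool's x, y, z in m, then the turn, a rotation vector about the tool's x, y, z in rad. In form: [[[x, y, z], [wx, wy, wz]], ...]. A call has 1 to 12 rows; each row shifts and turns the commanded pose from where the row before left it, along the tool's axes as they then stand; what a row does not reach is not made up. A row lasts 1/8 s, in which the tool goes at most 62.5 mm and 10.7 degrees, less where a joint would pass 70% of its speed; a pose out of reach is approached as far as the arm can. A call with a gripper value outside its range is refused whole. "fingers" is the finger opening in m, from 0 to 0.0854, set as the call begins (left out, the last holds). The fingers move at their own pace and stop on an object; "force" is the grip in N (left out, the last holds). Time passes only in rows, so rows that do not move let the fingers close. It gives the time, the measured TCP pose, the force and the opening at its end, in the units of the state.
- bot.sense(): the state, without advancing time (a new reading comes with each control period).
- optics.capture(name): name is "scene" or "top" or "wrist"; returns the picture (384x512x3 uint8, blue, green, red); there is no depth.
- optics.calibration(name): a dict with "fovy" (degrees; the focal length in pixels is half the picture's height over the tangent of half this angle, whatever the lens; pixels are square), "cx", "cy" (the principal point, pixels), "world_from_camera" (4x4, takes a point from camera to world coordinates). Camera axes: x right, y up, looking along -z (the intrinsics and any distortion apply to the point x, -y, -z); pixel columns grow to the right and rows downward; lengths in m; the calibration is good to about 2 mm. A picture is of the moment at which its call begins: read the wrist's pose just before it. calibration takes no time and is no camera call; for the wrist camera it gives the pose at the moment of the call.
- bot.finish_job(): hands the job in, once; it reports no verdict.
The state is a dict: "time_s": time; "joint_positions": joint angles; "dq": joint speeds; "joint_torque": joint torques, N m; "tool_pos": TCP position; "orientation": TCP orientation; "ft_force": force on the tool from outside, world axes, zero at the start; "ft_torque": the same for the moment, N m; "grip_width": finger opening in m.
Only numpy, scipy, OpenCV 4.12 (cv2) and the standard library are available. Lean on these libraries where they do the work, as an engineer would, in place of code of your own. Each camera call takes 0.05 s, during which the arm holds its last target.

### The job

Gather the four capped sample containers into the white caddy, each standing upright on the floor of the bay that matches its outline: the wide jar in the large round bay, the slim bottle in the small round bay, the square bottle in the square bay and the flat bottle in the oblong bay. The open jar and the open slim bottle, which have no caps, are still in use: leave them standing where they are. Do not tip any container over on the way, and let go of everything at the end.

Things in the scene. Friction and masses are not known exactly. Their poses are not given: they have to be found in the camera images.
- jar_center (a point): Centre, half-way up, of the wide capped jar: round body 56 mm diameter and 58 mm high, ribbed screw cap 52 mm diameter above it, 74 mm high in all, about 150 g; z axis up, off-white plastic, stands on the bench at the start.
- slim_center (a point): Centre, half-way up, of the slim capped bottle: round body 34 mm diameter and 62 mm high, ribbed cap 29 mm diameter above it, 80 mm high in all, about 70 g; z axis up, off-white plastic, stands on the bench at the start.
- square_center (a point): Centre, half-way up, of the square capped bottle: body 44 x 44 mm (sides along its x and y axes) and 58 mm high, narrow neck and ribbed cap of 31 mm diameter above it, 78 mm high in all, about 110 g; z axis up, off-white plastic, stands on the bench at the start.
- flat_center (a point): Centre, half-way up, of the flat capped bottle: oblong body 56 mm (along its x axis) by 30 mm (along its y axis) and 56 mm high, narrow neck and ribbed cap of 23 mm diameter above it, 76 mm high in all, about 90 g; z axis up, off-white plastic, stands on the bench at the start.
- open_jar_center (a point): Look-alike that stays: centre, half-way up, of the open jar without a cap, hollow, 56 mm diameter (mouth 52 mm), 70 mm high; z axis up, off-white plastic, stands on the bench at the start.
- open_slim_center (a point): Look-alike that stays: centre, half-way up, of the open slim bottle without a cap, hollow, 34 mm diameter (mouth 30 mm), 74 mm high; z axis up, off-white plastic, stands on the bench at the start.
- bay_wide: Grey insert block, fixed, 88 x 88 x 18 mm, with a large round bay of 72 mm diameter in its middle, 14 mm deep. Origin: centre of its underside, z up; bay floor 4 mm and top 18 mm above it. Stands in the fixed white caddy (200 x 200 mm, two by two blocks 92 mm apart, rim level with their tops); its place in the caddy varies.
- bay_slim: Grey insert block, fixed, 88 x 88 x 18 mm, with a small round bay of 50 mm diameter in its middle, 14 mm deep. Origin: centre of its underside, z up; bay floor 4 mm and top 18 mm above it. Stands in the fixed white caddy (200 x 200 mm, two by two blocks 92 mm apart, rim level with their tops); its place in the caddy varies.
- bay_square: Grey insert block, fixed, 88 x 88 x 18 mm, with a square bay of 60 x 60 mm in its middle, 14 mm deep. Origin: centre of its underside, z up; bay floor 4 mm and top 18 mm above it. The bay's sides lie along the body's x and y axes. Stands in the fixed white caddy (200 x 200 mm, two by two blocks 92 mm apart, rim level with their tops); its place in the caddy varies.
- bay_flat: Grey insert block, fixed, 88 x 88 x 18 mm, with a 72 x 46 mm oblong bay in its middle, 14 mm deep. Origin: centre of its underside, z up; bay floor 4 mm and top 18 mm above it. The bay is 72 mm along the body's x axis and 46 mm along its y axis. Stands in the fixed white caddy (200 x 200 mm, two by two blocks 92 mm apart, rim level with their tops); its place in the caddy varies.
Not all that is in view belongs to the job. Leave any orange or turquoise look-alike of the part that bears slim_center alone.

How it is judged:
At the end, for the whole second after the job is handed in: Each capped container stands upright (within 0.1 rad) and at rest on the floor of its own bay (centre within 14 mm of the bay's centre sideways, height within 4 mm); the open jar and the open slim bottle stand upright within 20 mm of where they were (horizontal distance between jar_center and bay_wide below 0.014 m and z of jar_center in the frame of bay_wide between 0.036 and 0.045 m and angle between each of jar_center, slim_center, square_center, flat_center, open_jar_center, open_slim_center's own z axis and vertical below 0.1 rad and linear speed of each of jar, slim, square, flat below 0.02 m/s and angular speed of each of jar, slim, square, flat below 0.2 rad/s and horizontal distance between slim_center and bay_slim below 0.014 m and z of slim_center in the frame of bay_slim between 0.039 and 0.048 m and horizontal distance between square_center and bay_square below 0.014 m and z of square_center in the frame of bay_square between 0.038 and 0.047 m and horizontal distance between flat_center and bay_flat below 0.014 m and z of flat_center in the frame of bay_flat between 0.037 and 0.046 m and distance of each of open_jar_center, open_slim_center from where it was at the start of the episode below 0.02 m); the robot touches nothing.
It fails at once if an open container is moved more than 20 mm or tipped (distance of any of open_jar_center, open_slim_center from where it was at the start of the episode above 0.02 m or angle between any of open_jar_center, open_slim_center's own z axis and vertical above 0.5 rad).
It fails at once if a capped container is tipped over (angle between any of jar_center, slim_center, square_center, flat_center's own z axis and vertical above 0.8 rad).
It also fails if it takes over 115 s, if anything falls off the work surface, if the arm or the gripper's body presses on something with over 40 N, if the wrist force passes 120 N, or if a joint passes its speed limit or range.

## Working session

There is one attempt and no reset: what is moved stays moved. The work goes in short steps, Python scripts to look and compute and a tool call to move; the robot and the scene stay as the last step left them, time stands still between calls to the robot, and variables do not carry over. Pictures are saved under pics/ and viewed, and the job is handed in when it is done.

Besides the shell and the picture viewer there is one more tool, called after ">>>" as a command line: name --argument value ..., lists and objects as JSON in quotes. step_arm: Moves the arm, as the interface text tells. Its arguments: {"type":"object","properties":{"motion":{"type":"array"},"fingers":{"type":"number"},"force":{"type":"number"}},"required":["motion"]}

```bash
mkdir -p pics
python3 - <<'E'
from plant import bot, optics
import cv2,numpy as np
np.set_printoptions(precision=4,suppress=True)
s=bot.sense()
for k,v in s.items(): print(k,np.round(v,4))
for n in ["scene","top","wrist"]:
    c=optics.calibration(n); print(n,c)
    cv2.imwrite(f"pics/{n}0.png",optics.capture(n))
E
```

```text
time_s 0.0
joint_positions [-1.3431  0.2459  1.559   0.      1.3387 -0.1741]
dq [-0.0005 -0.0008 -0.0002 -0.0014  0.0008  0.0005]
joint_torque [  0.0015 -42.9511 -32.6123  -0.0001   0.0054  -0.    ]
tool_pos [ 0.2541 -0.5977  0.2301]
orientation [-3.1396 -0.0004  0.4018]
ft_force [-0.6372  0.5036 -0.1537]
ft_torque [ 0.042  -0.0006  0.0247]
grip_width 0.0856
scene {'fovy': 50.26468925283632, 'cx': 257.91318517723573, 'cy': 190.0268946673628, 'world_from_camera': array([[-0.8641, -0.3357,  0.375 ,  0.8918],
       [ 0.503 , -0.5524,  0.6647,  0.5285],
       [-0.016 ,  0.763 ,  0.6462,  0.6365],
       [ 0.    ,  0.    ,  0.    ,  1.    ]])}
top {'fovy': 53.708450797732525, 'cx': 254.10814587633598, 'cy': 194.1942022341711, 'world_from_camera': array([[ 0.0223,  0.9924, -0.1208,  0.4353],
       [-0.9997,  0.0213, -0.0092, -0.0632],
       [-0.0066,  0.121 ,  0.9926,  1.0791],
       [ 0.    ,  0.    ,  0.    ,  1.    ]])}
wrist {'fovy': 58.68851949209297, 'cx': 257.1127689868438, 'cy': 190.38524804829555, 'world_from_camera': array([[ 0.3904,  0.884 ,  0.2571,  0.3183],
       [-0.9207,  0.3753,  0.1073, -0.5708],
       [-0.0016, -0.2786,  0.9604,  0.3729],
       [ 0.    ,  0.    ,  0.    ,  1.    ]])}
```

View pics/top0.png

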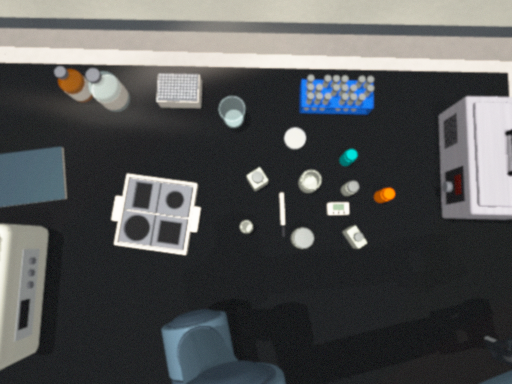

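View pics/scene0.png

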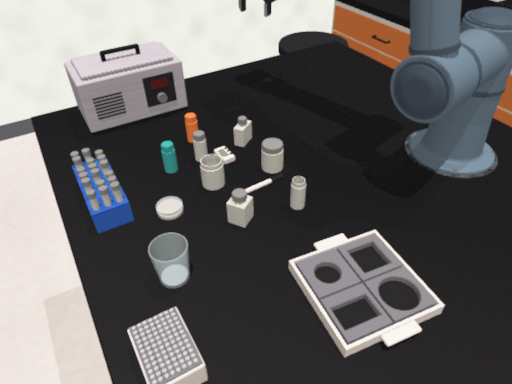

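View pics/wrist0.png

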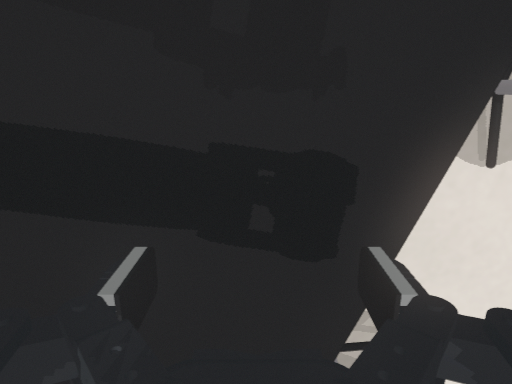

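Run:
```python
import cv2
t=cv2.imread('pics/top0.png'); s=cv2.imread('pics/scene0.png')
cv2.imwrite('pics/topA.png',cv2.resize(t[120:260,225:405],None,fx=4.4,fy=4.2,interpolation=cv2.INTER_CUBIC))
cv2.imwrite('pics/topB.png',cv2.resize(t[165:265,100:210],None,fx=6,fy=6,interpolation=cv2.INTER_CUBIC))
cv2.imwrite('pics/scA.png',cv2.resize(s[100:240,140:320],None,fx=4.2,fy=4.2,interpolation=cv2.INTER_CUBIC))
```

```text
(no output)
```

View pics/topA.png

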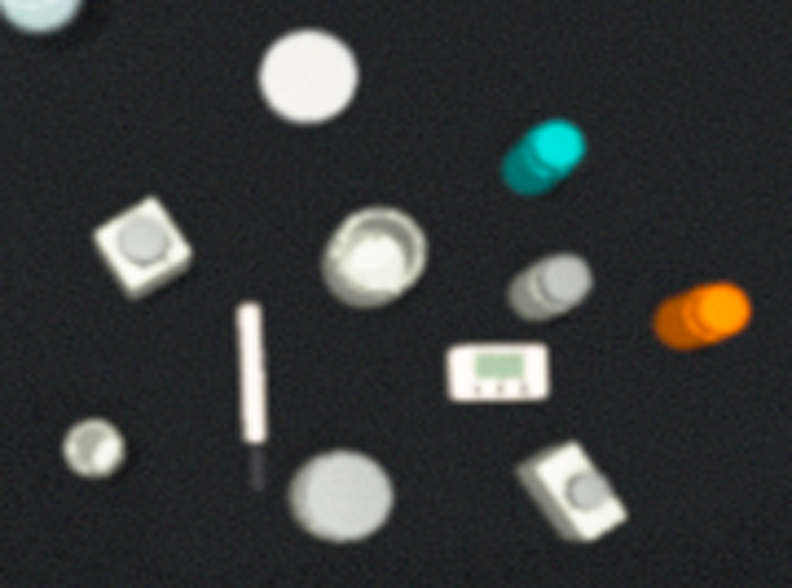

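View pics/topB.png

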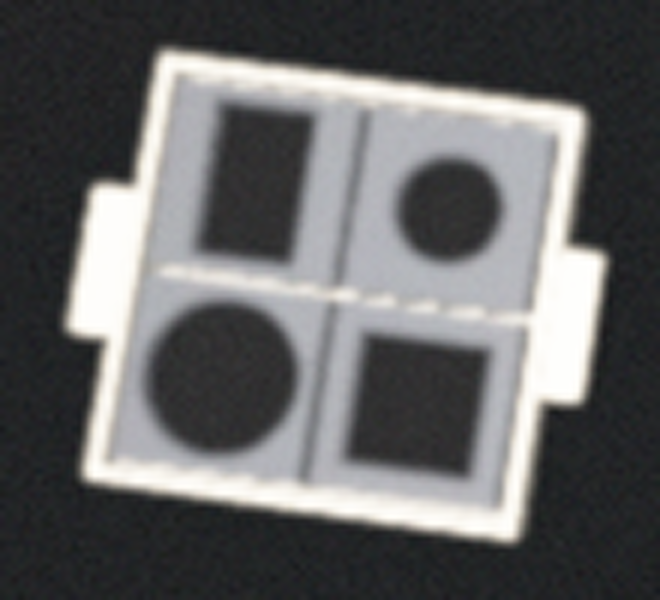

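View pics/scA.png

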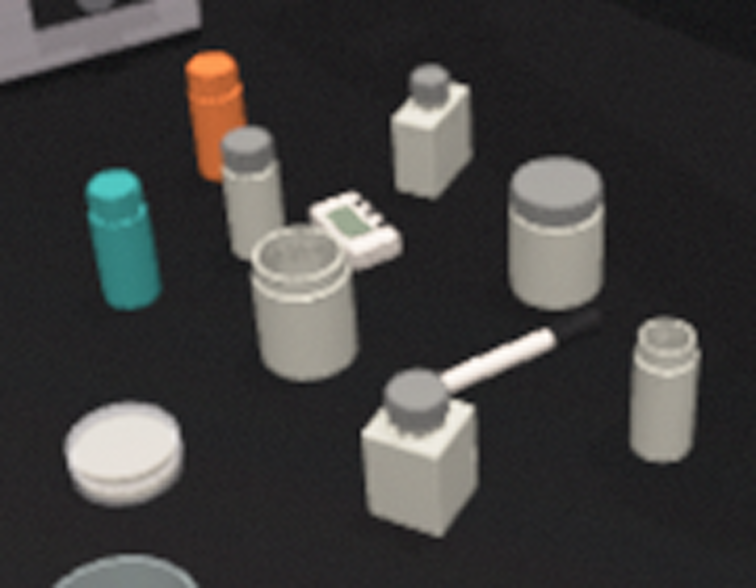

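```bash
cat > h.py <<'E'
import numpy as np, cv2
from plant import bot, optics
np.set_printoptions(precision=4,suppress=True)
CAL={}
def cal(n):
    if n=="wrist": return optics.calibration(n)
    if n not in CAL: CAL[n]=optics.calibration(n)
    return CAL[n]
def onplane(n,uv,z,c=None):
    c=c or cal(n); f=192/np.tan(np.radians(c['fovy'])/2); T=np.array(c['world_from_camera'])
    d=T[:3,:3]@np.array([(uv[0]-c['cx'])/f,-(uv[1]-c['cy'])/f,-1]); o=T[:3,3]
    return o+d*(z-o[2])/d[2]
def proj(n,P,c=None):
    c=c or cal(n); f=192/np.tan(np.radians(c['fovy'])/2); T=np.linalg.inv(np.array(c['world_from_camera']))
    p=T[:3,:3]@np.array(P)+T[:3,3]
    return np.array([c['cx']+f*p[0]/-p[2], c['cy']-f*p[1]/-p[2]])
E
python3 - <<'E'
from h import *
A=lambda x,y:(225+x/4.4-.4,120+y/4.2-.4); S=lambda x,y:(140+x/4.2-.4,100+y/4.2-.4); B=lambda x,y:(100+x/6-.4,165+y/6-.4)
d={'jar':((345,495),(556,186),.074),'slim':((566,278),(248,140),.08),'square':((143,240),(417,388),.078),'flat':((588,490),(430,75),.076),'ojar':((382,248),(300,250),.07),'oslim':((96,446),(666,336),.074)}
for k,(a,s,z) in d.items(): print(k,onplane('top',A(*a),z),onplane('scene',S(*s),z))
P={}
for k,b in dict(c1=(163,52),c2=(588,107),c3=(520,543),c4=(83,482),wide=(222,377),slim=(450,210),square=(420,405),flat=(258,183)).items():
    P[k]=onplane('top',B(*b),.018); print(k,P[k])
for a,b in [('c1','c2'),('c2','c3'),('c3','c4'),('c4','c1'),('wide','slim'),('wide','square'),('wide','flat'),('slim','square')]:
    v=P[b]-P[a]; print(a,b,np.linalg.norm(v),np.degrees(np.arctan2(v[1],v[0])))
# scene: caddy corners
for uv in [(288,270),(379,230),(440,300),(352,347)]: print(onplane('scene',uv,.018))
E
```

```text
jar [ 0.4457 -0.185   0.074 ] [ 0.448  -0.1834  0.074 ]
slim [ 0.585  -0.3167  0.08  ] [ 0.5847 -0.3149  0.08  ]
square [ 0.6043 -0.0608  0.078 ] [ 0.6052 -0.0613  0.078 ]
flat [ 0.452  -0.3296  0.076 ] [ 0.4516 -0.3306  0.076 ]
ojar [ 0.6036 -0.2071  0.07  ] [ 0.6009 -0.2091  0.07  ]
oslim [ 0.4731 -0.0354  0.074 ] [ 0.4725 -0.0348  0.074 ]
c1 [0.6166 0.3102 0.018 ]
c2 [0.5946 0.1075 0.018 ]
c3 [0.3906 0.1307 0.018 ]
c4 [0.414  0.3346 0.018 ]
wide [0.4638 0.273  0.018 ]
slim [0.5443 0.1704 0.018 ]
square [0.4529 0.18   0.018 ]
flat [0.5551 0.2615 0.018 ]
c1 c2 0.20390994346559832 -96.21226885232805
c2 c3 0.20526630672439622 173.5108078435709
c3 c4 0.2052675031445308 83.46914195376374
c4 c1 0.20413602591074728 -6.870880620141462
wide slim 0.1303927731906749 -51.89641692190515
wide square 0.09362799687051528 -96.70241482357477
wide flat 0.09200707073655244 -7.19826901394025
slim square 0.09189565498028981 173.99261572315535
[0.6023 0.1249 0.018 ]
[0.3822 0.1347 0.018 ]
[0.4097 0.3177 0.018 ]
[0.5999 0.3072 0.018 ]
```

```bash
cat >> h.py <<'E'
def plan(target,yaw,vmax=0.05):
    """rotation about tool z, then tool-frame shift from present measured pose"""
    s=bot.sense(); p=np.array(s['tool_pos']); y=s['orientation'][2]
    w=-((yaw-y+np.pi)%(2*np.pi)-np.pi)
    R=np.array([[np.cos(yaw),np.sin(yaw),0],[np.sin(yaw),-np.cos(yaw),0],[0,0,-1]])
    d=R.T@(np.array(target)-p); n=int(np.ceil(np.linalg.norm(d)/vmax)); nr=int(np.ceil(abs(w)/.18))
    print('t',s['time_s'],'pose',p,np.array(s['orientation']),'grip',s['grip_width'],'turn',w,'rows',nr,'each',w/max(nr,1)); print('shift',d,'n',n,'each',d/max(n,1))
E
python3 - <<'E'
from h import *
A=lambda x,y:(225+x/4.4-.4,120+y/4.2-.4)
for z,c in [(.058,[(152,196),(191,252),(134,299),(94,237)]),(.056,[(576,441),(628,515),(585,543),(529,465)])]:
    P=[onplane('top',A(*u),z)[:2] for u in c]; print(np.mean(P,0))
    for i in range(4):
        v=P[(i+1)%4]-P[i]; print(np.linalg.norm(v),np.degrees(np.arctan2(v[1],v[0])))
plan([.446,-.184,.15],np.pi/2)
t=cv2.imread('pics/top0.png'); cv2.imwrite('pics/topC.png',cv2.resize(t[215:260,335:380],None,fx=12,fy=12,interpolation=cv2.INTER_CUBIC))
E
```

```text
[ 0.6038 -0.0607]
0.04412245018052001 -145.62983176069184
0.04680430231854984 132.3013306412755
0.047618304095658565 32.65959370953306
0.0450340997658901 -51.83111875310713
[ 0.4517 -0.3297]
0.05573264511323085 -146.1556273488543
0.03195207947396944 124.77711917250156
0.05904140504187462 34.62575252654236
0.032871039753618186 -61.012567428418876
t 0.15 pose [ 0.2541 -0.5978  0.2304] [-3.1401 -0.0002  0.4018] grip 0.08545077356795144 turn -1.168997081680029 rows 7 each -0.166999583097147
shift [0.4138 0.1919 0.0804] n 10 each [0.0414 0.0192 0.008 ]
```

View pics/topC.png

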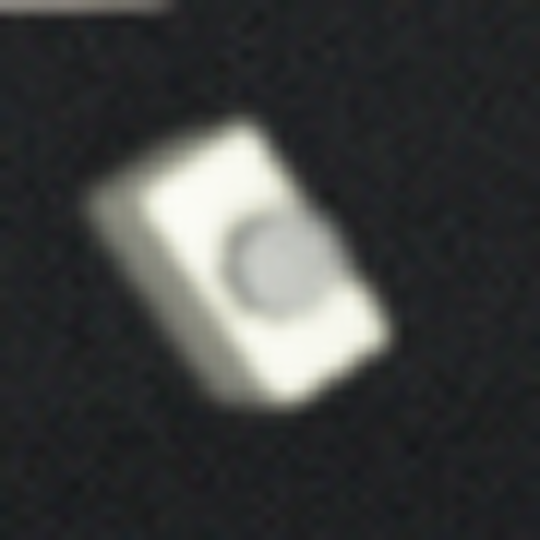

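>>> step_arm --motion '[[[0, 0, 0], [0, 0, -0.167]], [[0, 0, 0], [0, 0, -0.167]], [[0, 0, 0], [0, 0, -0.167]], [[0, 0, 0], [0, 0, -0.167]], [[0, 0, 0], [0, 0, -0.167]], [[0, 0, 0], [0, 0, -0.167]], [[0, 0, 0], [0, 0, -0.167]]]' --fingers 0.0854 --force 30

```text
time_s: 1.02
tool_pos: [0.2541, -0.598, 0.2308]
orientation: [-3.141, -0.001, 1.576]
ft_force: [-0.1, 0.7, -0.2]
grip_width: 0.0857
```

>>> step_arm --motion '[[[0.0414, 0.0192, 0.008], [0, 0, 0]], [[0.0414, 0.0192, 0.008], [0, 0, 0]], [[0.0414, 0.0192, 0.008], [0, 0, 0]], [[0.0414, 0.0192, 0.008], [0, 0, 0]], [[0.0414, 0.0192, 0.008], [0, 0, 0]], [[0.0414, 0.0192, 0.008], [0, 0, 0]], [[0.0414, 0.0192, 0.008], [0, 0, 0]], [[0.0414, 0.0192, 0.008], [0, 0, 0]], [[0.0414, 0.0192, 0.008], [0, 0, 0]], [[0.0414, 0.0192, 0.008], [0, 0, 0]], [[0, 0, 0], [0, 0, 0]]]'

```text
time_s: 2.4
tool_pos: [0.4462, -0.1816, 0.1502]
orientation: [-3.14, -0.001, 1.575]
ft_force: [-0.2, -0.2, 0.7]
grip_width: 0.0852
```

Run:
```python
from h import *
plan([.446,-.184,.020],np.pi/2)
cv2.imwrite('pics/w1.png',optics.capture('wrist')); print(proj('wrist',[.446,-.184,.074]))
```

```text
t 2.4 pose [ 0.4462 -0.1816  0.1502] [-3.1399 -0.0015  1.5751] grip 0.08523551738251678 turn 0.004352927913614746 rows 1 each 0.004352927913614746
shift [-0.0024 -0.0002  0.1302] n 3 each [-0.0008 -0.0001  0.0434]
[258.6602 200.9763]
```

View pics/w1.png

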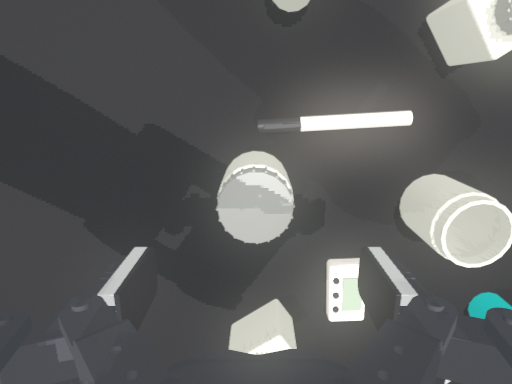

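>>> step_arm --motion '[[[-0.001, 0, 0.03], [0, 0, 0]], [[-0.001, 0, 0.03], [0, 0, 0]], [[-0.001, 0, 0.03], [0, 0, 0]], [[0, 0, 0.025], [0, 0, 0]], [[0, 0, 0.015], [0, 0, 0]], [[0, 0, 0], [0, 0, 0]]]'

```text
time_s: 3.2
tool_pos: [0.4455, -0.1876, 0.0207]
orientation: [-3.14, -0.001, 1.57]
ft_force: [-0.5, 0.3, -0.1]
grip_width: 0.0852
```

>>> step_arm --motion '[[[0, 0, 0], [0, 0, 0]], [[0, 0, 0], [0, 0, 0]], [[0, 0, 0], [0, 0, 0]], [[0, 0, 0], [0, 0, 0]], [[0, 0, 0], [0, 0, 0]], [[0, 0, 0], [0, 0, 0]], [[0, 0, 0], [0, 0, 0]], [[0, 0, 0], [0, 0, 0]]]' --fingers 0.03 --force 30

```text
time_s: 4.2
tool_pos: [0.4469, -0.1879, 0.0226]
orientation: [3.14, 0.001, 1.571]
ft_force: [-1.9, -0.8, 5.7]
grip_width: 0.0552
```

>>> step_arm --motion '[[[0, 0, -0.015], [0, 0, 0]], [[0, 0, -0.03], [0, 0, 0]], [[0, 0, -0.04], [0, 0, 0]], [[0, 0, -0.04], [0, 0, 0]], [[0, 0, -0.015], [0, 0, 0]], [[0, 0, 0], [0, 0, 0]]]'

```text
time_s: 4.95
tool_pos: [0.4465, -0.1873, 0.1619]
orientation: [3.14, 0.001, 1.571]
ft_force: [-0.4, 0.3, -2.6]
grip_width: 0.0551
```

Run:
```python
from h import *
cv2.imwrite('pics/s1.png',optics.capture('scene'))
plan([.4636,.2723,.16],np.pi/2)
```

```text
t 5.0 pose [ 0.4457 -0.1868  0.1604] [-3.1407 -0.0007  1.5708] grip 0.05564889998949203 turn 2.2609932080364104e-05 rows 1 each 2.2609932080364104e-05
shift [0.4591 0.0179 0.0004] n 10 each [0.0459 0.0018 0.    ]
```

View pics/s1.png

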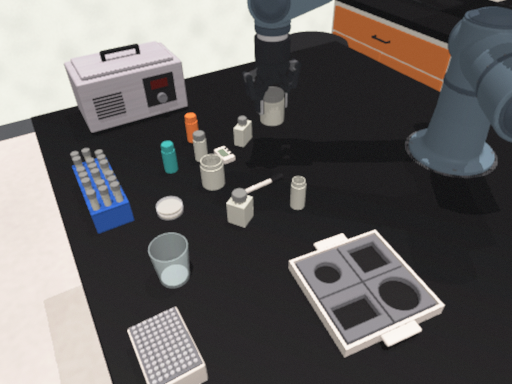

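>>> step_arm --motion '[[[0.025, 0.001, 0], [0, 0, 0]], [[0.045, 0.0017, 0], [0, 0, 0]], [[0.045, 0.0017, 0], [0, 0, 0]], [[0.045, 0.0017, 0], [0, 0, 0]], [[0.045, 0.0017, 0], [0, 0, 0]], [[0.045, 0.0017, 0], [0, 0, 0]], [[0.045, 0.0017, 0], [0, 0, 0]], [[0.045, 0.0017, 0], [0, 0, 0]], [[0.045, 0.0017, 0], [0, 0, 0]], [[0.045, 0.0017, 0], [0, 0, 0]], [[0.029, 0.0017, 0], [0, 0, 0]], [[0, 0, 0], [0, 0, 0]]]'

```text
time_s: 6.5
tool_pos: [0.4627, 0.2728, 0.1587]
orientation: [-3.137, 0.001, 1.574]
ft_force: [-0.3, -0.3, -1.8]
grip_width: 0.0552
```

>>> step_arm --motion '[[[0, 0, 0.02], [0, 0, 0]], [[0, 0, 0.04], [0, 0, 0]], [[0, 0, 0.03], [0, 0, 0]], [[0, 0, 0.015], [0, 0, 0]], [[0, 0, 0], [0, 0, 0]], [[0, 0, 0], [0, 0, 0]]]'

```text
time_s: 7.25
tool_pos: [0.4652, 0.2719, 0.0574]
orientation: [3.14, -0.001, 1.571]
ft_force: [-0.2, -0.6, -1.6]
grip_width: 0.0553
```

Run:
```python
from h import *
cv2.imwrite('pics/s2.png',optics.capture('scene')[180:,220:])
plan([.4636,.2723,.027],np.pi/2)
```

```text
t 7.3 pose [0.4653 0.272  0.0577] [ 3.1391 -0.0008  1.5707] grip 0.055266418991895196 turn -8.71831893354269e-05 rows 1 each -8.71831893354269e-05
shift [ 0.0003 -0.0017  0.0307] n 1 each [ 0.0003 -0.0017  0.0307]
```

View pics/s2.png

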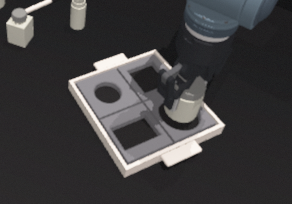

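>>> step_arm --motion '[[[0, -0.001, 0.01], [0, 0, 0]], [[0, 0, 0.01], [0, 0, 0]], [[0, 0, 0.006], [0, 0, 0]], [[0, 0, 0.003], [0, 0, 0]], [[0, 0, 0], [0, 0, 0]], [[0, 0, 0], [0, 0, 0]]]'

```text
time_s: 8.05
tool_pos: [0.4627, 0.2719, 0.0319]
orientation: [-3.136, 0.002, 1.572]
ft_force: [-22.7, -8.8, 44.1]
grip_width: 0.0551
```

>>> step_arm --motion '[[[0, 0, -0.006], [0, 0, 0]], [[0, 0, 0], [0, 0, 0]], [[0, 0, 0], [0, 0, 0]]]'

```text
time_s: 8.43
tool_pos: [0.4627, 0.2716, 0.0324]
orientation: [-3.14, 0.0, 1.571]
ft_force: [-0.2, 0.3, -2.0]
grip_width: 0.0555
```

Run:
```python
from h import *
s=bot.sense(); print(s['ft_force'],s['tool_pos'])
i=optics.capture('scene'); cv2.imwrite('pics/s3.png',cv2.resize(i[230:345,320:450],None,fx=5,fy=5,interpolation=cv2.INTER_CUBIC))
i=optics.capture('top'); cv2.imwrite('pics/t3.png',cv2.resize(i[165:265,100:210],None,fx=5,fy=5,interpolation=cv2.INTER_CUBIC))
cv2.imwrite('pics/w3.png',optics.capture('wrist'))
```

```text
[-0.2379  0.331  -2.0177] [0.4627 0.2716 0.0324]
```

View pics/s3.png

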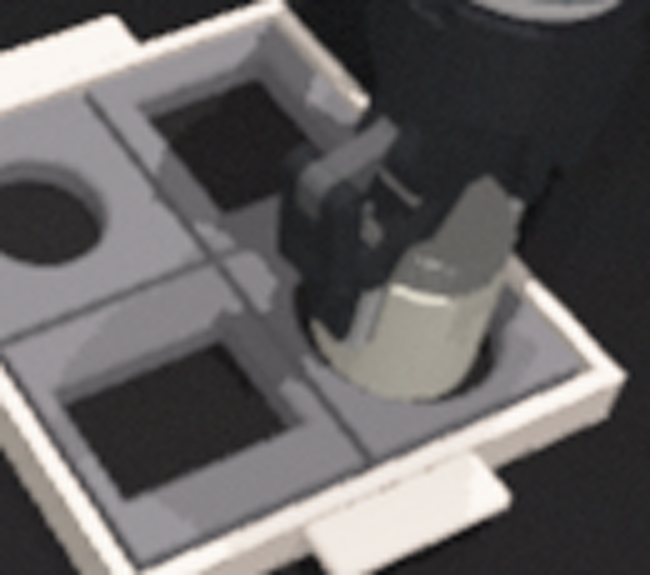

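View pics/t3.png

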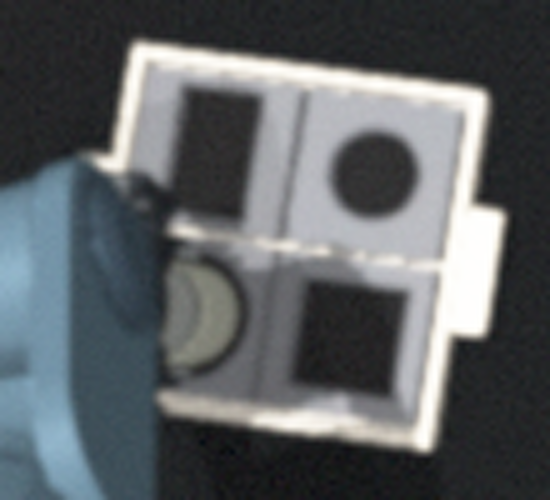

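View pics/w3.png

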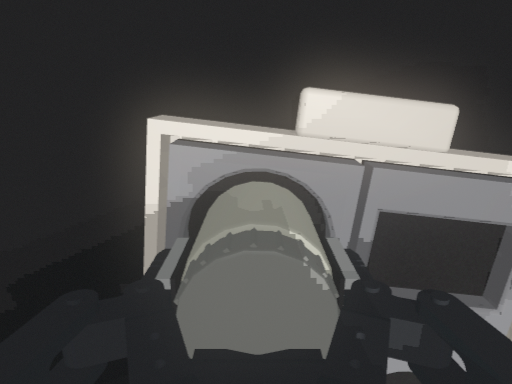

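Run:
```python
from h import *
for n,(o,k) in {'scene':((320,230),5),'top':((100,165),5),'wrist':((0,0),1)}.items():
    for z in (.010,.068,.084): print(n,z,(proj(n,[.4627,.2716,z])-o)*k)
```

```text
scene 0.01 [388.8045 333.683 ]
scene 0.068 [423.5773 232.7397]
scene 0.084 [433.8359 202.9597]
top 0.01 [189.8092 314.7105]
top 0.068 [155.9909 311.1538]
top 0.084 [145.9724 310.1002]
wrist 0.01 [259.2105 231.3913]
wrist 0.068 [260.0061 295.2247]
wrist 0.084 [260.3711 324.5112]
```

Run:
```python
from h import *
def ov(n,img,o,k,C,tilt=(0,0),base=.010,col=(0,0,255)):
    c=cal(n)
    from scipy.spatial.transform import Rotation as R
    Rt=R.from_rotvec([tilt[0],tilt[1],0]).as_matrix()
    p0=np.array([C[0],C[1],.045])
    for r,h in [(28,0),(28,58),(26,74)]:
        q=[(proj(n,p0+Rt@np.array([r/1e3*np.cos(a),r/1e3*np.sin(a),base+h/1e3-.045]),c)-o)*k for a in np.linspace(0,6.2832,60)]
        cv2.polylines(img,[np.int32(q)],True,col,1)
    q=[(proj(n,[.4636+.036*np.cos(a),.2723+.036*np.sin(a),.018],c)-o)*k for a in np.linspace(0,6.2832,60)]
    cv2.polylines(img,[np.int32(q)],True,(0,255,0),1)
a=cv2.imread('pics/s3.png');b=cv2.imread('pics/w3.png');t=cv2.imread('pics/t3.png')
for im,n,o,k in ((a,'scene',(320,230),5),(b,'wrist',(0,0),1),(t,'top',(100,165),5)):
    ov(n,im,np.array(o),k,(.4627,.2716)) 
b2=cv2.resize(b[100:384,100:400],None,fx=2,fy=2)
H=575
cv2.imwrite('pics/ov3.png',np.hstack([cv2.resize(x,(int(x.shape[1]*400/x.shape[0]),400)) for x in (a,b2)])[:, :800])
cv2.imwrite('pics/ov3t.png',t)
```

```text
(no output)
```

View pics/ov3.png

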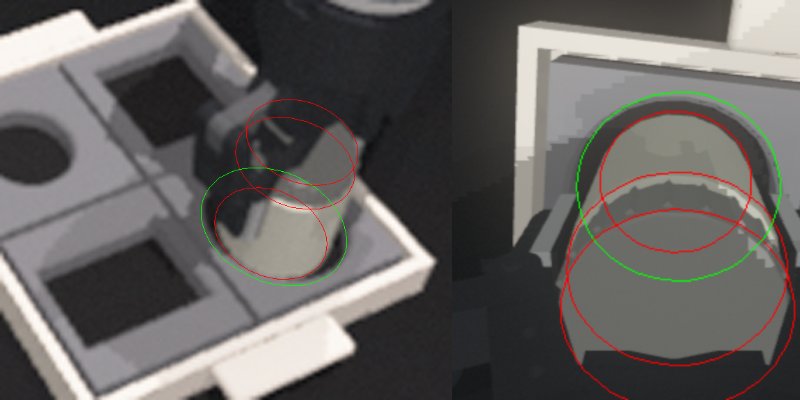

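View pics/ov3t.png

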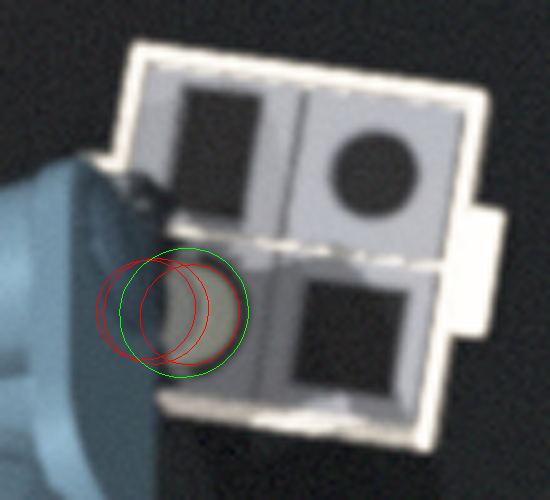

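Run:
```python
from h import *
for x in (.0277,.036,.043):
  for z in (.018,.026,.0324,.04): print(x,z,(proj('scene',[.4627+x,.2716,z])-(320,230))*5)
s=bot.sense(); print(s['tool_pos'],s['ft_force'],s['time_s'])
i=cv2.imread('pics/s3.png'); cv2.imwrite('pics/s3z.png',cv2.resize(i[80:450,200:560],None,fx=1.6,fy=1.6))
```

```text
0.0277 0.018 [335.5869 354.2674]
0.0277 0.026 [339.8865 340.8187]
0.0277 0.0324 [343.3711 329.9192]
0.0277 0.04 [347.5621 316.8102]
0.036 0.018 [317.9415 364.6138]
0.036 0.026 [322.1318 351.1815]
0.036 0.0324 [325.5282 340.2946]
0.036 0.04 [329.6132 327.2001]
0.043 0.018 [302.9404 373.4098]
0.043 0.026 [307.037  359.9919]
0.043 0.0324 [310.3576 349.116 ]
0.043 0.04 [314.3516 336.0343]
[0.4628 0.2716 0.0326] [-0.885   0.3586 -1.3475] 8.575
```

View pics/s3z.png

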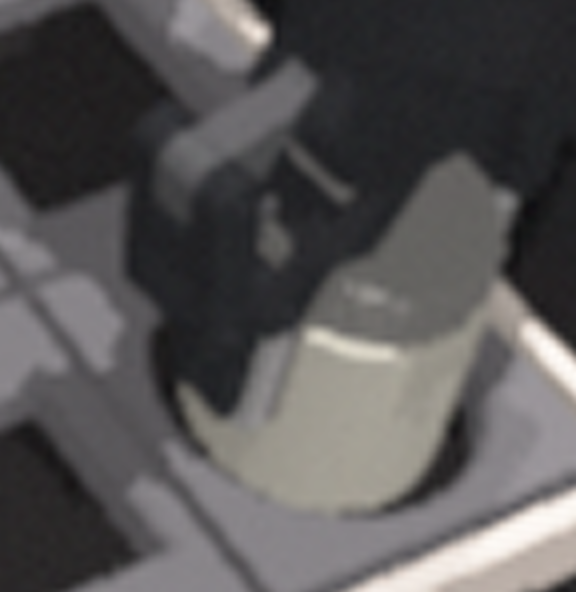

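Run:
```python
from h import *
a=cv2.imread('pics/scene0.png'); t=cv2.imread('pics/top0.png')
c0=np.array([.504,.2213]); th=np.radians(-6.6); e1=np.array([np.cos(th),np.sin(th)]); e2=np.array([-e1[1],e1[0]])
def draw(img,n,o,k):
    def P(u,v,z): 
        p=c0+u*e1+v*e2; return (proj(n,[p[0],p[1],z])-o)*k
    def poly(L): cv2.polylines(img,[np.int32(L)],True,(0,255,0),1)
    A=np.linspace(0,6.283,60)
    poly([P(-.046+.036*np.cos(x),.046+.036*np.sin(x),.018) for x in A])
    poly([P(.046+.025*np.cos(x),-.046+.025*np.sin(x),.018) for x in A])
    for (u,v,hx,hy) in [(-.046,-.046,.03,.03),(.046,.046,.036,.023),(0,0,.1,.1)]:
        poly([P(u+sx*hx,v+sy*hy,.018) for sx,sy in ((1,1),(1,-1),(-1,-1),(-1,1))])
A=cv2.resize(a[225:350,280:450],None,fx=4.5,fy=4.5,interpolation=cv2.INTER_CUBIC); draw(A,'scene',np.array((280,225)),4.5); cv2.imwrite('pics/ovA.png',A)
B=cv2.resize(t[165:265,100:210],None,fx=6,fy=6,interpolation=cv2.INTER_CUBIC); draw(B,'top',np.array((100,165)),6); cv2.imwrite('pics/ovB.png',B)
```

```text
(no output)
```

View pics/ovA.png

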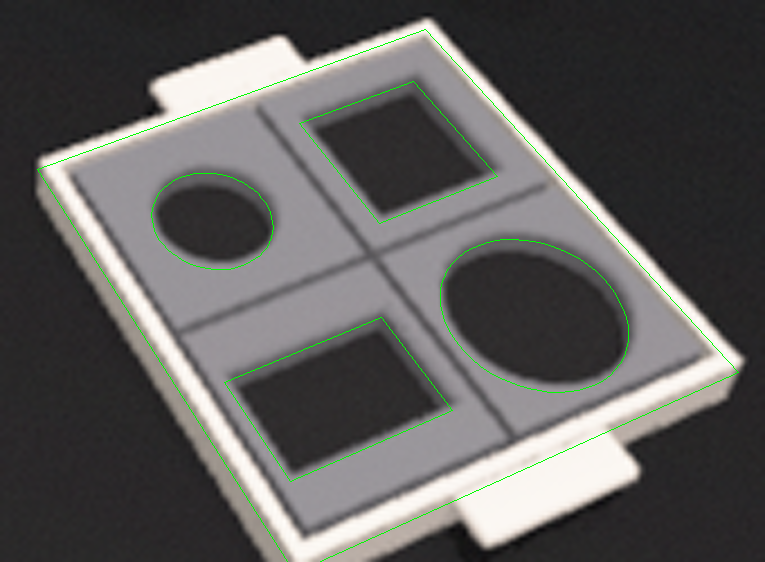

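View pics/ovB.png

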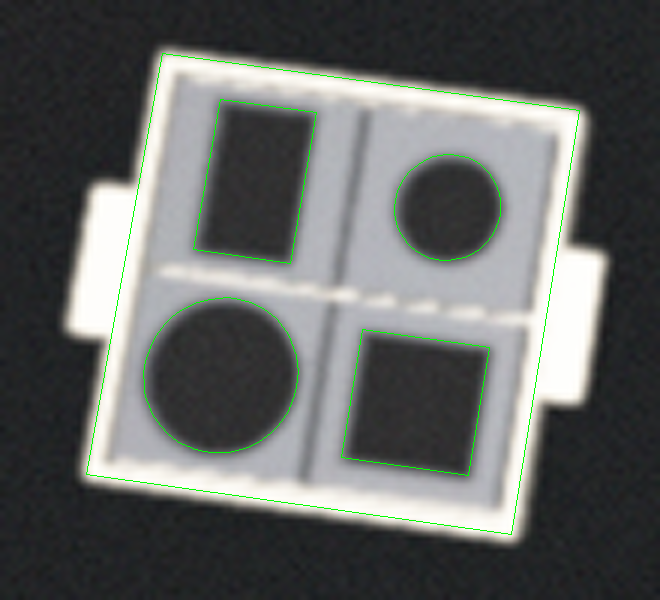

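>>> step_arm --motion '[[[0, 0, 0.002], [0, 0, 0]], [[0, 0, 0], [0, 0, 0]]]'

```text
time_s: 8.82
tool_pos: [0.4632, 0.2717, 0.032]
orientation: [-3.14, 0.0, 1.571]
ft_force: [-2.9, -2.0, 6.4]
grip_width: 0.0551
```

Run:
```python
from h import *
s=bot.sense()
for k in ('tool_pos','ft_force','ft_torque','orientation'): print(k,np.round(s[k],4))
```

```text
tool_pos [0.4632 0.2717 0.032 ]
ft_force [-2.878  -1.9659  6.367 ]
ft_torque [-0.2196  0.7567  0.0301]
orientation [-3.1404  0.0005  1.5709]
```

>>> step_arm --motion '[[[0, 0, 0.002], [0, 0, 0]], [[0, 0, 0], [0, 0, 0]]]'

```text
time_s: 9.07
tool_pos: [0.4632, 0.2718, 0.0319]
orientation: [-3.139, 0.001, 1.571]
ft_force: [-11.8, -5.2, 23.8]
grip_width: 0.0555
```

Run:
```python
from h import *
s=bot.sense()
for k in ('tool_pos','ft_force','ft_torque','orientation'): print(k,np.round(s[k],4))
```

```text
tool_pos [0.4632 0.2718 0.0319]
ft_force [-11.7935  -5.2373  23.8386]
ft_torque [-0.8001  2.0491 -0.0518]
orientation [-3.139   0.0013  1.5712]
```

>>> step_arm --motion '[[[0, 0, -0.006], [0, 0, 0]], [[-0.004, -0.004, 0], [0, 0, 0]], [[0, 0, 0.003], [0, 0, 0]], [[0, 0, 0.003], [0, 0, 0]], [[0, 0, 0], [0, 0, 0]]]'

```text
time_s: 9.7
tool_pos: [0.4587, 0.2675, 0.0319]
orientation: [-3.137, 0.002, 1.571]
ft_force: [-14.4, -7.5, 29.0]
grip_width: 0.0552
```

Run:
```python
from h import *
s=bot.sense()
for k in ('tool_pos','ft_force','ft_torque','orientation'): print(k,np.round(s[k],4))
i=optics.capture('scene'); cv2.imwrite('pics/s4.png',cv2.resize(i[240:325,360:445],None,fx=7,fy=7,interpolation=cv2.INTER_CUBIC))
```

```text
tool_pos [0.4587 0.2675 0.0319]
ft_force [-14.3705  -7.4951  29.0442]
ft_torque [-1.0475  2.3644 -0.0218]
orientation [-3.1374  0.0021  1.5713]
```

View pics/s4.png

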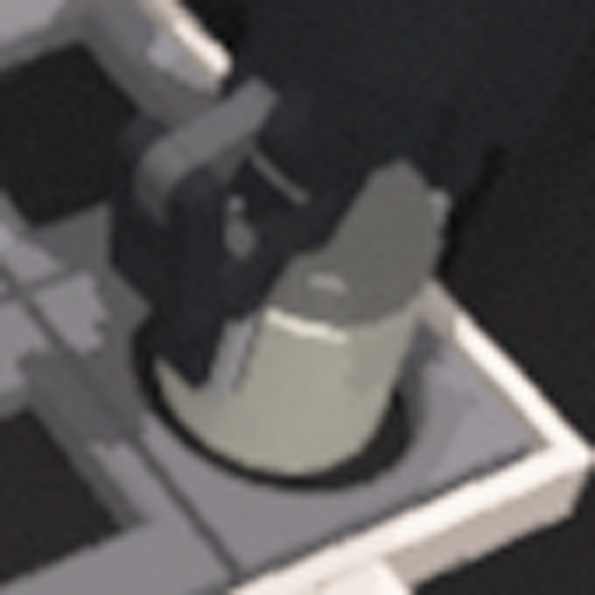

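>>> step_arm --motion '[[[0, 0, -0.006], [0, 0, 0]], [[0.003, 0.004, 0], [0, 0, 0]], [[0, 0, 0.001], [0, 0, 0]], [[0, 0, 0], [0, 0, 0]]]'

```text
time_s: 10.25
tool_pos: [0.4627, 0.2706, 0.0335]
orientation: [-3.14, 0.0, 1.571]
ft_force: [0.1, -0.2, -1.7]
grip_width: 0.0552
```

>>> step_arm --motion '[[[0, 0, 0], [0, 0, 0]], [[0, 0, 0], [0, 0, 0]], [[0, 0, 0], [0, 0, 0]], [[0, 0, 0], [0, 0, 0]]]' --fingers 0.074

```text
time_s: 10.75
tool_pos: [0.4633, 0.2708, 0.0344]
orientation: [3.141, -0.0, 1.571]
ft_force: [0.1, 0.3, 0.1]
grip_width: 0.0739
```

>>> step_arm --motion '[[[0, 0, -0.02], [0, 0, 0]], [[0, 0, -0.04], [0, 0, 0]], [[0, 0, -0.05], [0, 0, 0]], [[0, 0, -0.02], [0, 0, 0]], [[0, 0, 0], [0, 0, 0]]]'

```text
time_s: 11.38
tool_pos: [0.4644, 0.2712, 0.1663]
orientation: [3.137, -0.001, 1.571]
ft_force: [0.0, -1.2, -1.3]
grip_width: 0.0741
```

Run:
```python
from h import *
plan([.604,-.061,.16],np.radians(37))
plan([.604,-.061,.16],np.radians(127))
plan([.604,-.061,.16],np.radians(-53))
i=optics.capture('scene'); cv2.imwrite('pics/s5.png',cv2.resize(i[225:350,280:450],None,fx=4,fy=4,interpolation=cv2.INTER_CUBIC))
```

```text
t 11.375 pose [0.4644 0.2712 0.1663] [ 3.1375 -0.0014  1.5708] grip 0.07408659249078596 turn 0.9250182311375896 rows 6 each 0.15416970518959827
shift [-0.0884  0.3493  0.0063] n 8 each [-0.0111  0.0437  0.0008]
t 11.375 pose [0.4644 0.2712 0.1663] [ 3.1375 -0.0014  1.5708] grip 0.07408659249078596 turn -0.6457780956573074 rows 4 each -0.16144452391432684
shift [-0.3493 -0.0884  0.0063] n 8 each [-0.0437 -0.0111  0.0008]
t 11.375 pose [0.4644 0.2712 0.1663] [ 3.1375 -0.0014  1.5708] grip 0.07408659249078596 turn 2.495814557932486 rows 14 each 0.17827246842374903
shift [0.3493 0.0884 0.0063] n 8 each [0.0437 0.0111 0.0008]
```

View pics/s5.png

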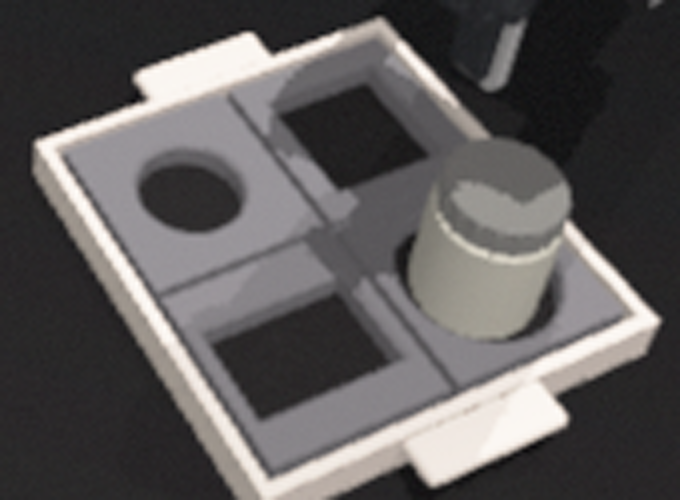

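>>> step_arm --motion '[[[0, 0, 0], [0, 0, 0.154]], [[0, 0, 0], [0, 0, 0.154]], [[0, 0, 0], [0, 0, 0.154]], [[0, 0, 0], [0, 0, 0.154]], [[0, 0, 0], [0, 0, 0.154]], [[0, 0, 0], [0, 0, 0.155]]]' --force 60

```text
time_s: 12.18
tool_pos: [0.462, 0.2703, 0.1619]
orientation: [-3.14, 0.004, 0.641]
ft_force: [0.4, -0.4, 0.4]
grip_width: 0.0742
```

>>> step_arm --motion '[[[-0.011, 0.0437, 0.001], [0, 0, 0]], [[-0.011, 0.0437, 0.001], [0, 0, 0]], [[-0.011, 0.0437, 0.001], [0, 0, 0]], [[-0.011, 0.0437, 0.001], [0, 0, 0]], [[-0.011, 0.0437, 0.001], [0, 0, 0]], [[-0.011, 0.0437, 0.001], [0, 0, 0]], [[-0.011, 0.0437, 0], [0, 0, 0]], [[-0.0115, 0.0435, 0], [0, 0, 0]], [[0, 0, 0], [0, 0, 0]]]'

```text
time_s: 13.3
tool_pos: [0.6025, -0.0639, 0.156]
orientation: [-3.139, 0.002, 0.642]
ft_force: [-1.0, 1.5, -0.7]
grip_width: 0.0739
```

Run:
```python
from h import *
plan([.604,-.061,.020],np.radians(37))
cv2.imwrite('pics/w6.png',optics.capture('wrist')); print(proj('wrist',[.604,-.061,.078]))
```

```text
t 13.3 pose [ 0.6025 -0.0639  0.156 ] [-3.1393  0.002   0.642 ] grip 0.07390899986715287 turn -0.0037788779159608765 rows 1 each -0.0037788779159608765
shift [ 0.003  -0.0014  0.136 ] n 3 each [ 0.001  -0.0005  0.0453]
[258.1647 194.5651]
```

View pics/w6.png

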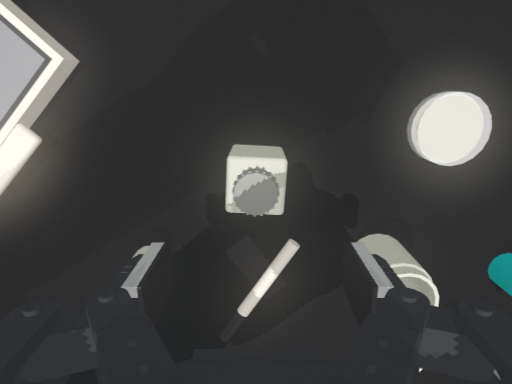

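>>> step_arm --motion '[[[0.001, 0, 0.03], [0, 0, 0]], [[0.001, -0.001, 0.03], [0, 0, 0]], [[0.001, 0, 0.03], [0, 0, 0]], [[0, 0, 0.028], [0, 0, 0]], [[0, 0, 0.016], [0, 0, 0]], [[0, 0, 0], [0, 0, 0]]]'

```text
time_s: 14.1
tool_pos: [0.6031, -0.0578, 0.0226]
orientation: [-3.139, 0.002, 0.647]
ft_force: [-0.1, 0.2, 0.7]
grip_width: 0.0744
```

>>> step_arm --motion '[[[0, 0, 0], [0, 0, 0]], [[0, 0, 0], [0, 0, 0]], [[0, 0, 0], [0, 0, 0]], [[0, 0, 0], [0, 0, 0]], [[0, 0, 0], [0, 0, 0]], [[0, 0, 0], [0, 0, 0]], [[0, 0, 0], [0, 0, 0]]]' --fingers 0.03 --force 60

```text
time_s: 14.98
tool_pos: [0.606, -0.0593, 0.0261]
orientation: [3.139, -0.002, 0.646]
ft_force: [-0.4, -0.1, 6.1]
grip_width: 0.0436
```

>>> step_arm --motion '[[[0, 0, -0.015], [0, 0, 0]], [[0, 0, -0.03], [0, 0, 0]], [[0, 0, -0.04], [0, 0, 0]], [[0, 0, -0.04], [0, 0, 0]], [[0, 0, -0.015], [0, 0, 0]], [[0, 0, 0], [0, 0, 0]]]'

```text
time_s: 15.72
tool_pos: [0.6048, -0.059, 0.165]
orientation: [3.14, -0.001, 0.646]
ft_force: [0.1, 0.5, -1.7]
grip_width: 0.0436
```

Run:
```python
from h import *
plan([.453,.181,.16],np.radians(-6.6))
i=optics.capture('scene'); cv2.imwrite('pics/s7.png',cv2.resize(i[100:260,180:340],None,fx=4,fy=4,interpolation=cv2.INTER_CUBIC))
```

```text
t 15.725 pose [ 0.6048 -0.059   0.165 ] [ 3.1403 -0.0009  0.6458] grip 0.04355515995610179 turn 0.7610073833709121 rows 5 each 0.15220147667418243
shift [-0.1784 -0.221   0.005 ] n 6 each [-0.0297 -0.0368  0.0008]
```

View pics/s7.png

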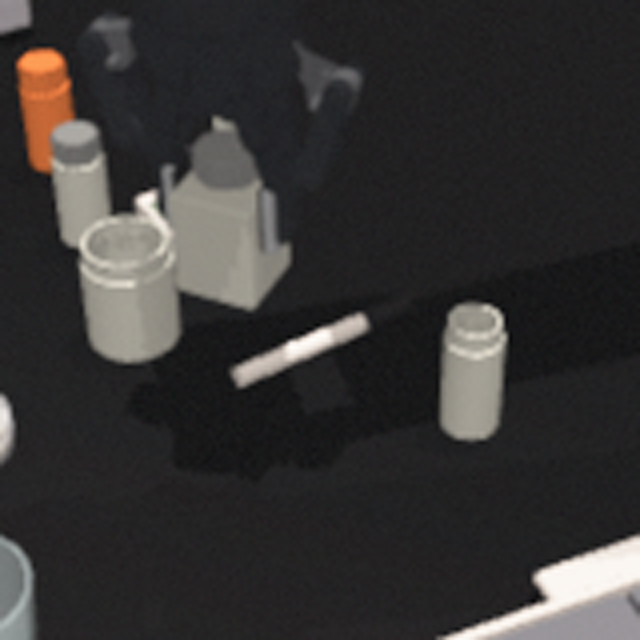

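>>> step_arm --motion '[[[0, 0, 0], [0, 0, 0.152]], [[0, 0, 0], [0, 0, 0.152]], [[0, 0, 0], [0, 0, 0.152]], [[0, 0, 0], [0, 0, 0.152]], [[0, 0, 0], [0, 0, 0.153]], [[-0.02, -0.024, 0], [0, 0, 0]], [[-0.03, -0.037, 0], [0, 0, 0]], [[-0.034, -0.042, 0], [0, 0, 0]], [[-0.034, -0.042, 0], [0, 0, 0]], [[-0.034, -0.042, 0], [0, 0, 0]], [[-0.026, -0.034, 0], [0, 0, 0]], [[0, 0, 0], [0, 0, 0]]]'

```text
time_s: 17.27
tool_pos: [0.4502, 0.1827, 0.1618]
orientation: [3.14, 0.005, -0.111]
ft_force: [-0.2, -1.0, -0.7]
grip_width: 0.0433
```

>>> step_arm --motion '[[[0, 0, 0.02], [0, 0, 0]], [[0, 0, 0.04], [0, 0, 0]], [[0, 0, 0.03], [0, 0, 0]], [[0, 0, 0.01], [0, 0, 0]], [[0, 0, 0], [0, 0, 0]], [[0, 0, 0], [0, 0, 0]]]'

```text
time_s: 18.02
tool_pos: [0.4543, 0.181, 0.0654]
orientation: [-3.141, -0.002, -0.115]
ft_force: [0.2, -0.4, -1.2]
grip_width: 0.0433
```

Run:
```python
from h import *
plan([.453,.181,.034],np.radians(-6.6))
i=optics.capture('scene'); cv2.imwrite('pics/s8.png',cv2.resize(i[200:350,280:450],None,fx=4,fy=4,interpolation=cv2.INTER_CUBIC))
```

```text
t 18.025 pose [0.4543 0.181  0.0654] [-3.1411 -0.002  -0.1155] grip 0.04327547955202849 turn -0.00027619713019433334 rows 1 each -0.00027619713019433334
shift [-0.0013  0.0002  0.0314] n 1 each [-0.0013  0.0002  0.0314]
```

View pics/s8.png

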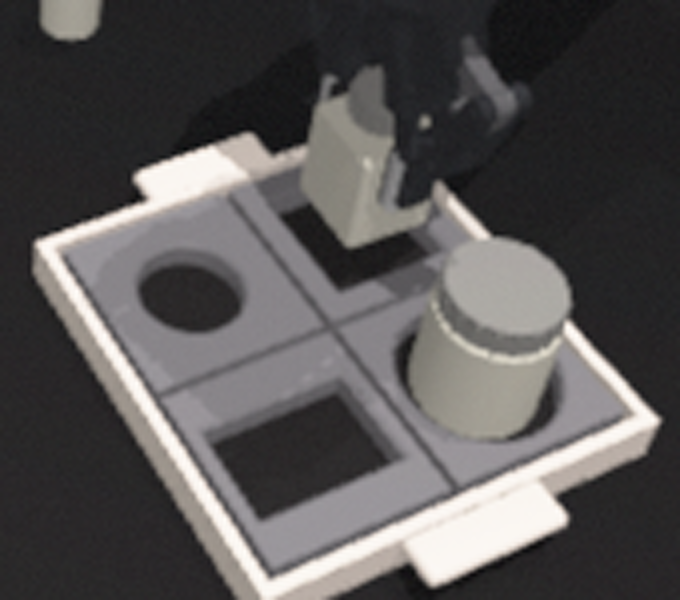

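>>> step_arm --motion '[[[-0.001, 0, 0.012], [0, 0, 0]], [[0, 0, 0.01], [0, 0, 0]], [[0, 0, 0.004], [0, 0, 0]], [[0, 0, 0.002], [0, 0, 0]], [[0, 0, 0], [0, 0, 0]], [[0, 0, 0], [0, 0, 0]]]'

```text
time_s: 18.82
tool_pos: [0.4524, 0.1812, 0.0364]
orientation: [-3.141, -0.001, -0.115]
ft_force: [-0.2, -0.3, -0.8]
grip_width: 0.0437
```

>>> step_arm --motion '[[[0, 0, 0.002], [0, 0, 0]], [[0, 0, 0.001], [0, 0, 0]], [[0, 0, 0], [0, 0, 0]]]'

```text
time_s: 19.2
tool_pos: [0.4528, 0.1813, 0.036]
orientation: [3.141, 0.001, -0.115]
ft_force: [-11.4, -2.7, 24.1]
grip_width: 0.0435
```

>>> step_arm --motion '[[[0, 0, -0.0025], [0, 0, 0]], [[0, 0, 0], [0, 0, 0]]]'

```text
time_s: 19.45
tool_pos: [0.4525, 0.1812, 0.0361]
orientation: [-3.141, -0.001, -0.115]
ft_force: [-0.3, -0.0, 4.0]
grip_width: 0.0431
```

>>> step_arm --motion '[[[0, 0, 0], [0, 0, 0]], [[0, 0, 0], [0, 0, 0]], [[0, 0, 0], [0, 0, 0]], [[0, 0, 0], [0, 0, 0]]]' --fingers 0.062

```text
time_s: 19.95
tool_pos: [0.4521, 0.1812, 0.0357]
orientation: [3.142, 0.0, -0.115]
ft_force: [0.4, -0.1, 0.0]
grip_width: 0.0616
```

>>> step_arm --motion '[[[0, 0, -0.02], [0, 0, 0]], [[0, 0, -0.04], [0, 0, 0]], [[0, 0, -0.05], [0, 0, 0]], [[0, 0, -0.02], [0, 0, 0]], [[0, 0, 0], [0, 0, 0]]]'

```text
time_s: 20.58
tool_pos: [0.4534, 0.1814, 0.1676]
orientation: [-3.14, -0.004, -0.115]
ft_force: [0.3, 1.0, -0.4]
grip_width: 0.0619
```

Run:
```python
from h import *
plan([.585,-.316,.17],0)
i=optics.capture('scene'); cv2.imwrite('pics/s9.png',cv2.resize(i[200:350,280:450],None,fx=4,fy=4,interpolation=cv2.INTER_CUBIC))
```

```text
t 20.575 pose [0.4534 0.1814 0.1676] [-3.1405 -0.0041 -0.1151] grip 0.06191751420206445 turn -0.11511262493675956 rows 1 each -0.11511262493675956
shift [ 0.1316  0.4974 -0.0024] n 11 each [ 0.012   0.0452 -0.0002]
```

View pics/s9.png

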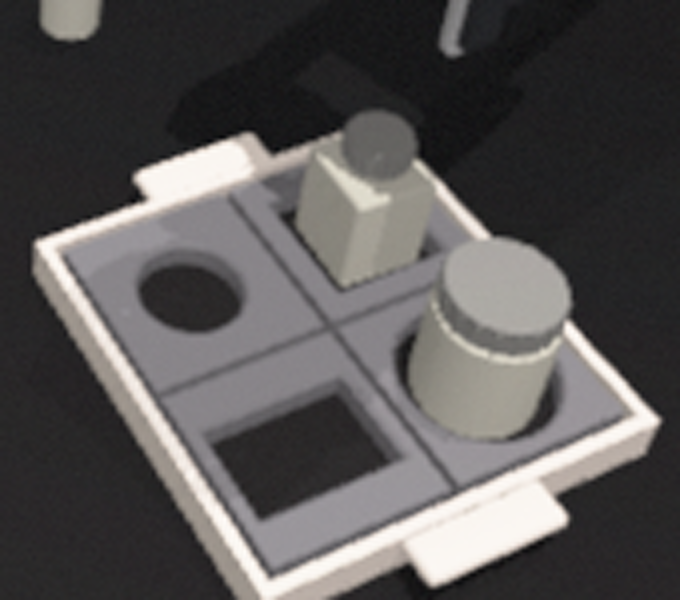

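>>> step_arm --motion '[[[0, 0, 0], [0, 0, -0.115]], [[0.011, 0.043, 0], [0, 0, 0]], [[0.012, 0.0455, 0], [0, 0, 0]], [[0.012, 0.0455, 0], [0, 0, 0]], [[0.012, 0.0455, 0], [0, 0, 0]], [[0.012, 0.0455, 0], [0, 0, 0]], [[0.012, 0.0455, 0], [0, 0, 0]], [[0.012, 0.0455, 0], [0, 0, 0]], [[0.012, 0.0455, 0], [0, 0, 0]], [[0.012, 0.0455, 0], [0, 0, 0]], [[0.012, 0.0455, 0], [0, 0, 0]], [[0.0115, 0.0445, 0], [0, 0, 0]]]' --fingers 0.06

```text
time_s: 22.12
tool_pos: [0.5818, -0.3167, 0.1628]
orientation: [-3.139, 0.003, -0.0]
ft_force: [0.3, 0.6, 0.3]
grip_width: 0.0604
```

>>> step_arm --motion '[[[0, 0, 0], [0, 0, 0]], [[0, 0, 0], [0, 0, 0]]]'

```text
time_s: 22.38
tool_pos: [0.5816, -0.3149, 0.1635]
orientation: [-3.139, 0.003, -0.0]
ft_force: [0.2, 0.3, -0.2]
grip_width: 0.0604
```

Run:
```python
from h import *
plan([.585,-.316,.022],0)
cv2.imwrite('pics/w10.png',optics.capture('wrist')); print(proj('wrist',[.585,-.316,.080]))
```

```text
t 22.375 pose [ 0.5816 -0.3149  0.1635] [-3.1389  0.0029 -0.0003] grip 0.0603842836651402 turn -0.0003339551998617907 rows 1 each -0.0003339551998617907
shift [0.0034 0.0011 0.1415] n 3 each [0.0011 0.0004 0.0472]
[258.7644 191.2183]
```

View pics/w10.png

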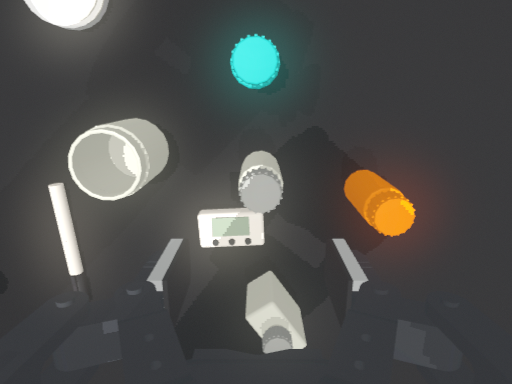

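>>> step_arm --motion '[[[0.0035, 0.002, 0], [0, 0, 0]], [[0, 0, 0.03], [0, 0, 0]], [[0, 0, 0.035], [0, 0, 0]], [[0, 0, 0.035], [0, 0, 0]], [[0, 0, 0.027], [0, 0, 0]], [[0, 0, 0.014], [0, 0, 0]], [[0, 0, 0], [0, 0, 0]]]'

```text
time_s: 23.3
tool_pos: [0.5858, -0.3171, 0.0241]
orientation: [-3.141, 0.001, 0.0]
ft_force: [-1.4, -0.1, 1.1]
grip_width: 0.0597
```

>>> step_arm --motion '[[[0, 0, 0], [0, 0, 0]], [[0, 0, 0], [0, 0, 0]], [[0, 0, 0], [0, 0, 0]], [[0, 0, 0], [0, 0, 0]], [[0, 0, 0], [0, 0, 0]], [[0, 0, 0], [0, 0, 0]]]' --fingers 0.02 --force 40

```text
time_s: 24.05
tool_pos: [0.5872, -0.3186, 0.0267]
orientation: [3.14, -0.002, -0.0]
ft_force: [0.7, 1.1, 6.6]
grip_width: 0.0332
```

>>> step_arm --motion '[[[0, 0, -0.015], [0, 0, 0]], [[0, 0, -0.03], [0, 0, 0]], [[0, 0, -0.04], [0, 0, 0]], [[0, 0, -0.045], [0, 0, 0]], [[0, 0, -0.015], [0, 0, 0]], [[0, 0, 0], [0, 0, 0]]]'

```text
time_s: 24.8
tool_pos: [0.5863, -0.3181, 0.1705]
orientation: [3.141, -0.001, -0.0]
ft_force: [0.2, 0.6, -0.6]
grip_width: 0.033
```

Run:
```python
from h import *
plan([.5444,.1703,.165],0)
i=optics.capture('scene'); cv2.imwrite('pics/s11.png',cv2.resize(i[60:220,140:320],None,fx=4,fy=4,interpolation=cv2.INTER_CUBIC))
```

```text
t 24.8 pose [ 0.5863 -0.3181  0.1705] [ 3.1407 -0.0011 -0.0003] grip 0.033009869777714015 turn -0.0002557095334916326 rows 1 each -0.0002557095334916326
shift [-0.0419 -0.4884  0.0055] n 10 each [-0.0042 -0.0488  0.0005]
```

View pics/s11.png

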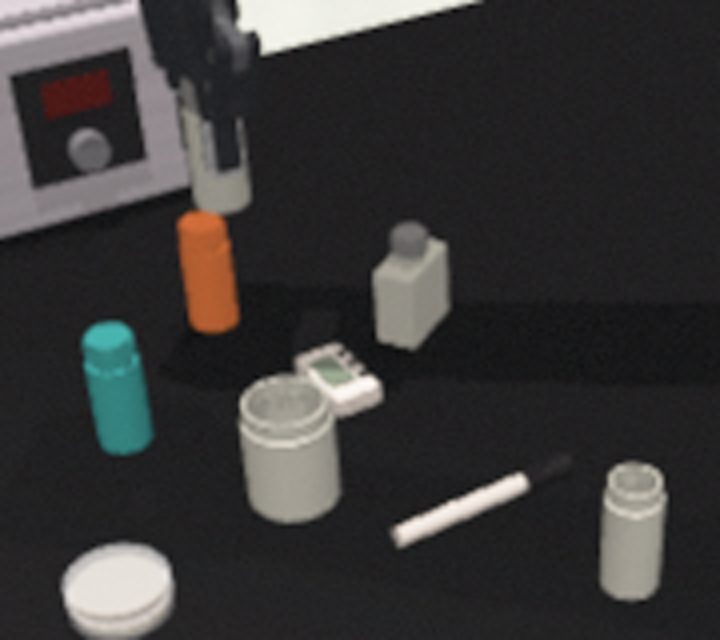

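>>> step_arm --motion '[[[-0.002, -0.024, 0], [0, 0, 0]], [[-0.004, -0.045, 0], [0, 0, 0]], [[-0.004, -0.045, 0], [0, 0, 0]], [[-0.004, -0.045, 0], [0, 0, 0]], [[-0.004, -0.045, 0], [0, 0, 0]], [[-0.004, -0.045, 0], [0, 0, 0]], [[-0.004, -0.045, 0], [0, 0, 0]], [[-0.004, -0.045, 0], [0, 0, 0]], [[-0.004, -0.045, 0], [0, 0, 0]], [[-0.004, -0.045, 0], [0, 0, 0]], [[-0.004, -0.045, 0], [0, 0, 0]], [[0, -0.0145, 0], [0, 0, 0]]]'

```text
time_s: 26.35
tool_pos: [0.5418, 0.1733, 0.1678]
orientation: [3.141, 0.004, 0.003]
ft_force: [0.2, -0.5, -0.6]
grip_width: 0.0329
```

>>> step_arm --motion '[[[0, 0, 0.01], [0, 0, 0]], [[0, 0, 0.04], [0, 0, 0]], [[0, 0, 0.035], [0, 0, 0]], [[0, 0, 0.015], [0, 0, 0]], [[0, 0, 0], [0, 0, 0]], [[0, 0, 0], [0, 0, 0]]]'

```text
time_s: 27.1
tool_pos: [0.5454, 0.1704, 0.0712]
orientation: [-3.141, -0.003, -0.001]
ft_force: [0.1, 0.3, -0.7]
grip_width: 0.0328
```

Run:
```python
from h import *
plan([.5444,.1703,.037],0)
i=optics.capture('scene'); cv2.imwrite('pics/s12.png',cv2.resize(i[200:350,280:450],None,fx=4,fy=4,interpolation=cv2.INTER_CUBIC))
```

```text
t 27.1 pose [0.5454 0.1704 0.0712] [-3.1414 -0.0025 -0.0007] grip 0.03283508537207896 turn -0.0007055927655446048 rows 1 each -0.0007055927655446048
shift [-0.001   0.0001  0.0342] n 1 each [-0.001   0.0001  0.0342]
```

View pics/s12.png

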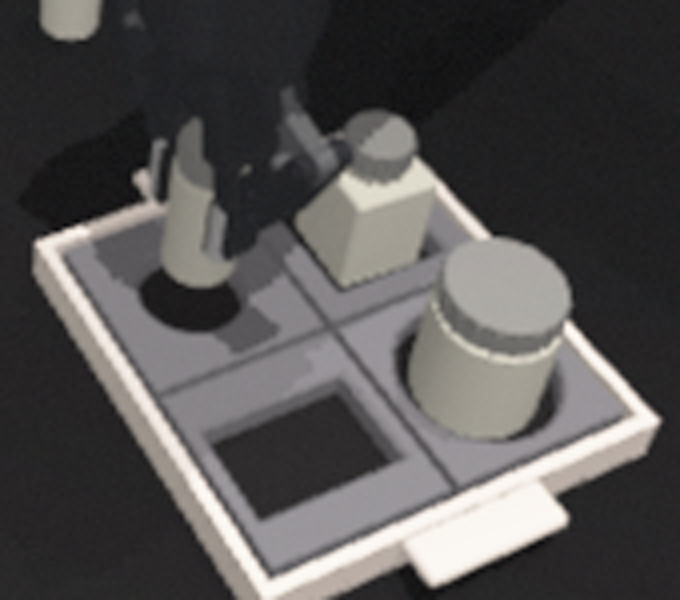

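>>> step_arm --motion '[[[-0.001, 0, 0.012], [0, 0, 0]], [[0, 0, 0.01], [0, 0, 0]], [[0, 0, 0.005], [0, 0, 0]], [[0, 0, 0.002], [0, 0, 0]], [[0, 0, 0], [0, 0, 0]], [[0, 0, 0], [0, 0, 0]]]'

```text
time_s: 27.9
tool_pos: [0.5435, 0.1707, 0.0411]
orientation: [-3.141, -0.001, -0.0]
ft_force: [0.2, 0.6, -1.1]
grip_width: 0.0332
```

>>> step_arm --motion '[[[0, 0, 0.002], [0, 0, 0]], [[0, 0, 0], [0, 0, 0]]]'

```text
time_s: 28.15
tool_pos: [0.5431, 0.1707, 0.0387]
orientation: [3.142, 0.0, -0.0]
ft_force: [-0.3, -0.6, -0.1]
grip_width: 0.033
```

>>> step_arm --motion '[[[0, 0, 0.0015], [0, 0, 0]], [[0, 0, 0], [0, 0, 0]]]'

```text
time_s: 28.4
tool_pos: [0.5431, 0.1707, 0.0372]
orientation: [3.142, 0.0, -0.0]
ft_force: [0.2, 0.1, -0.7]
grip_width: 0.0334
```

>>> step_arm --motion '[[[0, 0, 0], [0, 0, 0]], [[0, 0, 0], [0, 0, 0]], [[0, 0, 0], [0, 0, 0]], [[0, 0, 0], [0, 0, 0]]]' --fingers 0.054

```text
time_s: 28.9
tool_pos: [0.5432, 0.1706, 0.0373]
orientation: [-3.142, -0.0, -0.0]
ft_force: [-0.5, -0.8, -0.2]
grip_width: 0.0538
```

>>> step_arm --motion '[[[0, 0, -0.02], [0, 0, 0]], [[0, 0, -0.04], [0, 0, 0]], [[0, 0, -0.05], [0, 0, 0]], [[0, 0, -0.02], [0, 0, 0]], [[0, 0, 0], [0, 0, 0]]]'

```text
time_s: 29.52
tool_pos: [0.5442, 0.1708, 0.1693]
orientation: [-3.141, -0.004, -0.0]
ft_force: [0.0, -0.1, -0.3]
grip_width: 0.0539
```

Run:
```python
from h import *
plan([.452,-.330,.17],np.radians(33.5))
i=optics.capture('scene'); cv2.imwrite('pics/s13.png',cv2.resize(i[200:350,280:450],None,fx=4,fy=4,interpolation=cv2.INTER_CUBIC))
```

```text
t 29.525 pose [0.5442 0.1708 0.1693] [-3.1412 -0.0039 -0.0001] grip 0.053866170436236656 turn -0.5848098220807483 rows 4 each -0.14620245552018707
shift [-0.3533  0.3667 -0.0007] n 11 each [-0.0321  0.0333 -0.0001]
```

View pics/s13.png

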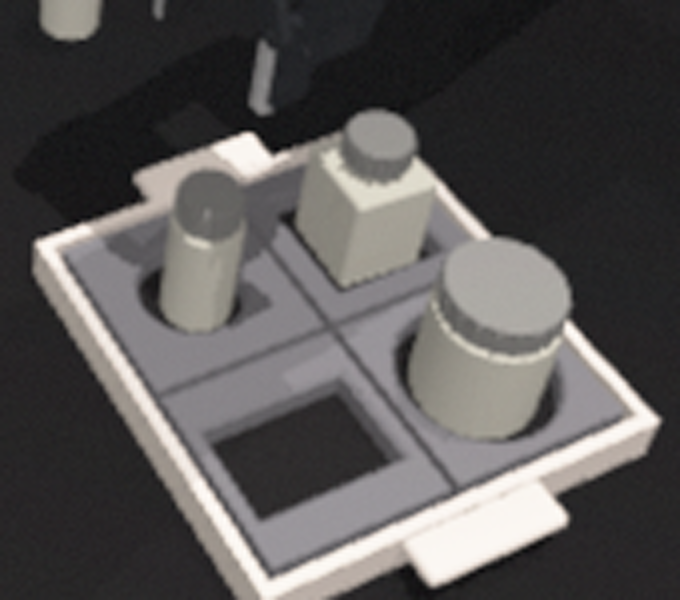

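>>> step_arm --motion '[[[0, 0, 0], [0, 0, -0.146]], [[0, 0, 0], [0, 0, -0.146]], [[0, 0, 0], [0, 0, -0.146]], [[0, 0, 0], [0, 0, -0.147]], [[-0.028, 0.029, 0], [0, 0, 0]], [[-0.033, 0.034, 0], [0, 0, 0]], [[-0.033, 0.034, 0], [0, 0, 0]], [[-0.033, 0.034, 0], [0, 0, 0]], [[-0.033, 0.034, 0], [0, 0, 0]], [[-0.033, 0.034, 0], [0, 0, 0]], [[-0.033, 0.034, 0], [0, 0, 0]], [[-0.033, 0.034, 0], [0, 0, 0]]]'

```text
time_s: 31.08
tool_pos: [0.4728, -0.1955, 0.1646]
orientation: [-3.137, 0.002, 0.585]
ft_force: [0.3, -0.0, -0.0]
grip_width: 0.054
```

>>> step_arm --motion '[[[-0.033, 0.034, 0], [0, 0, 0]], [[-0.033, 0.034, 0], [0, 0, 0]], [[-0.027, 0.032, 0], [0, 0, 0]], [[0, 0, 0], [0, 0, 0]], [[0, 0, 0], [0, 0, 0]]]'

```text
time_s: 31.7
tool_pos: [0.4515, -0.3284, 0.1653]
orientation: [-3.138, 0.0, 0.585]
ft_force: [-0.2, 0.4, -1.0]
grip_width: 0.0537
```

Run:
```python
from h import *
plan([.452,-.330,.022],np.radians(33.5))
cv2.imwrite('pics/w14.png',optics.capture('wrist')); print(proj('wrist',[.452,-.330,.076]))
```

```text
t 31.7 pose [ 0.4515 -0.3284  0.1653] [-3.1376  0.0003  0.5847] grip 0.05370146902722818 turn 4.674287674344413e-05 rows 1 each 4.674287674344413e-05
shift [-0.0005  0.0016  0.1433] n 3 each [-0.0002  0.0005  0.0478]
[260.1518 194.4767]
```

View pics/w14.png

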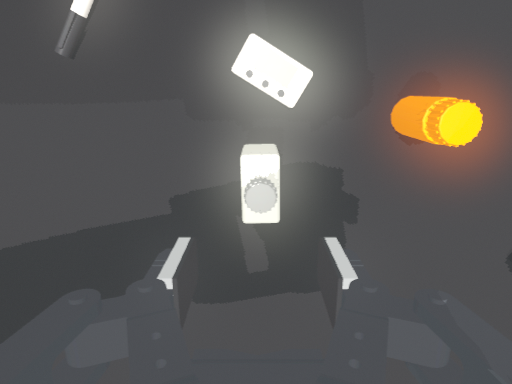

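Flat cap is at (260,195), as predicted, and the bottle is square to the jaws. Grasping.

>>> step_arm --motion '[[[-0.0005, 0.0015, 0.015], [0, 0, 0]], [[0, 0, 0.03], [0, 0, 0]], [[0, 0, 0.035], [0, 0, 0]], [[0, 0, 0.033], [0, 0, 0]], [[0, 0, 0.02], [0, 0, 0]], [[0, 0, 0.01], [0, 0, 0]], [[0, 0, 0], [0, 0, 0]]]'

```text
time_s: 32.62
tool_pos: [0.4527, -0.331, 0.0241]
orientation: [-3.141, 0.0, 0.585]
ft_force: [-0.1, -0.4, 0.1]
grip_width: 0.0538
```

>>> step_arm --motion '[[[0, 0, 0], [0, 0, 0]], [[0, 0, 0], [0, 0, 0]], [[0, 0, 0], [0, 0, 0]], [[0, 0, 0], [0, 0, 0]], [[0, 0, 0], [0, 0, 0]], [[0, 0, 0], [0, 0, 0]]]' --fingers 0.015 --force 40

```text
time_s: 33.38
tool_pos: [0.4535, -0.332, 0.0257]
orientation: [3.139, -0.0, 0.585]
ft_force: [-0.6, 0.5, 5.6]
grip_width: 0.0295
```

>>> step_arm --motion '[[[0, 0, -0.015], [0, 0, 0]], [[0, 0, -0.03], [0, 0, 0]], [[0, 0, -0.04], [0, 0, 0]], [[0, 0, -0.04], [0, 0, 0]], [[0, 0, -0.015], [0, 0, 0]], [[0, 0, 0], [0, 0, 0]]]'

```text
time_s: 34.12
tool_pos: [0.4529, -0.3314, 0.1649]
orientation: [3.14, -0.0, 0.585]
ft_force: [0.6, -0.1, -0.9]
grip_width: 0.0296
```

Run:
```python
from h import *
plan([.555,.2617,.165],np.radians(-6.6))
i=optics.capture('scene'); cv2.imwrite('pics/s15.png',cv2.resize(i[60:220,140:320],None,fx=4,fy=4,interpolation=cv2.INTER_CUBIC))
```

```text
t 34.125 pose [ 0.4529 -0.3314  0.1649] [ 3.1401 -0.0002  0.5848] grip 0.02961472293729027 turn 0.6999764205904389 rows 4 each 0.1749941051476097
shift [ 0.0333 -0.6009 -0.0001] n 13 each [ 0.0026 -0.0462 -0.    ]
```

View pics/s15.png

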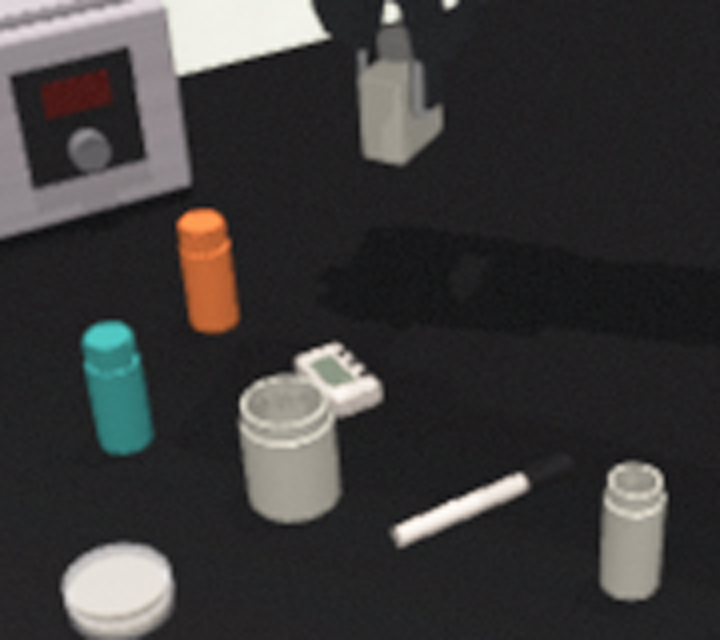

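>>> step_arm --motion '[[[0, 0, 0], [0, 0, 0.175]], [[0, 0, 0], [0, 0, 0.175]], [[0, 0, 0], [0, 0, 0.175]], [[0, 0, 0], [0, 0, 0.175]], [[0.001, -0.024, -0.002], [0, 0, 0]], [[0.0025, -0.045, 0], [0, 0, 0]], [[0.0025, -0.045, 0], [0, 0, 0]], [[0.0025, -0.045, 0], [0, 0, 0]], [[0.0025, -0.045, 0], [0, 0, 0]], [[0.0025, -0.045, 0], [0, 0, 0]], [[0.0025, -0.045, 0], [0, 0, 0]], [[0.0025, -0.045, 0], [0, 0, 0]]]'

```text
time_s: 35.67
tool_pos: [0.5087, 0.0062, 0.1649]
orientation: [-3.141, 0.003, -0.112]
ft_force: [1.0, 0.0, -1.1]
grip_width: 0.0295
```

>>> step_arm --motion '[[[0.0025, -0.045, 0], [0, 0, 0]], [[0.0025, -0.045, 0], [0, 0, 0]], [[0.0025, -0.045, 0], [0, 0, 0]], [[0.0025, -0.045, 0], [0, 0, 0]], [[0.0025, -0.045, 0], [0, 0, 0]], [[0.0025, -0.037, 0], [0, 0, 0]], [[0, 0, 0], [0, 0, 0]], [[0, 0, 0], [0, 0, 0]], [[0, 0, 0], [0, 0, 0]]]'

```text
time_s: 36.8
tool_pos: [0.5545, 0.2612, 0.1658]
orientation: [3.141, 0.001, -0.116]
ft_force: [0.3, -0.5, -0.4]
grip_width: 0.0295
```

Run:
```python
from h import *
plan([.555,.2617,.07],np.radians(-6.6))
```

```text
t 36.8 pose [0.5545 0.2612 0.1658] [ 3.1411  0.001  -0.1155] grip 0.029545400559215597 turn -0.0003350755299140751 rows 1 each -0.0003350755299140751
shift [ 0.0005 -0.0006  0.0958] n 2 each [ 0.0002 -0.0003  0.0479]
```

>>> step_arm --motion '[[[0, 0, 0.02], [0, 0, 0]], [[0, 0, 0.035], [0, 0, 0]], [[0, 0, 0.03], [0, 0, 0]], [[0, 0, 0.01], [0, 0, 0]], [[0, 0, 0], [0, 0, 0]], [[0, 0, 0], [0, 0, 0]]]'

```text
time_s: 37.55
tool_pos: [0.5561, 0.2621, 0.0727]
orientation: [-3.141, -0.002, -0.115]
ft_force: [0.1, 0.7, -0.8]
grip_width: 0.0291
```

Run:
```python
from h import *
plan([.555,.2617,.036],np.radians(-6.6))
i=optics.capture('scene'); cv2.imwrite('pics/s16.png',cv2.resize(i[200:350,280:450],None,fx=4,fy=4,interpolation=cv2.INTER_CUBIC))
```

```text
t 37.55 pose [0.5561 0.2621 0.0727] [-3.1407 -0.0023 -0.1153] grip 0.029146829703908122 turn -0.0001575735482122198 rows 1 each -0.0001575735482122198
shift [-0.001   0.0005  0.0367] n 1 each [-0.001   0.0005  0.0367]
```

View pics/s16.png

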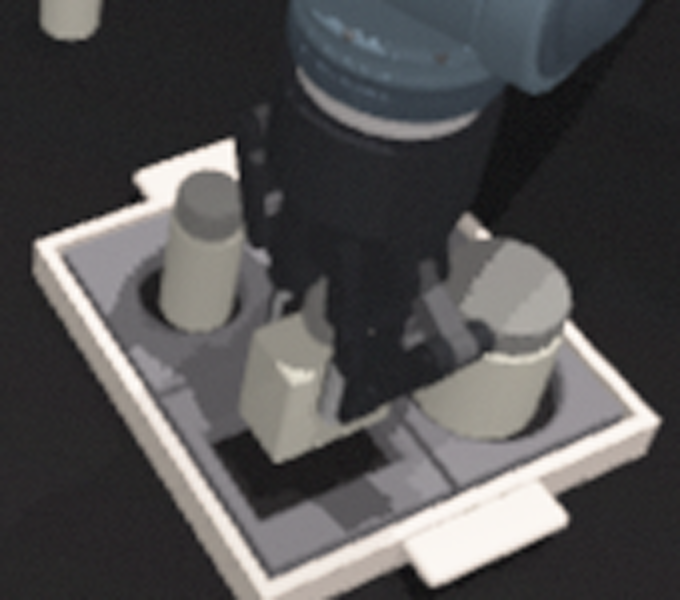

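>>> step_arm --motion '[[[-0.0005, 0, 0.012], [0, 0, 0]], [[0, 0, 0.011], [0, 0, 0]], [[0, 0, 0.004], [0, 0, 0]], [[0, 0, 0.002], [0, 0, 0]], [[0, 0, 0], [0, 0, 0]], [[0, 0, 0], [0, 0, 0]]]'

```text
time_s: 38.35
tool_pos: [0.5548, 0.2621, 0.0426]
orientation: [-3.141, -0.001, -0.115]
ft_force: [0.7, -0.1, -0.6]
grip_width: 0.0292
```

>>> step_arm --motion '[[[0, 0, 0.0015], [0, 0, 0]], [[0, 0, 0], [0, 0, 0]]]'

```text
time_s: 38.6
tool_pos: [0.5545, 0.262, 0.0408]
orientation: [3.142, 0.0, -0.115]
ft_force: [0.1, -0.4, -0.9]
grip_width: 0.0296
```

>>> step_arm --motion '[[[0, 0, 0.002], [0, 0, 0]], [[0, 0, 0], [0, 0, 0]]]'

```text
time_s: 38.85
tool_pos: [0.5544, 0.262, 0.0385]
orientation: [3.141, 0.0, -0.115]
ft_force: [-0.8, -0.4, -0.5]
grip_width: 0.0291
```

>>> step_arm --motion '[[[0, 0, 0.0015], [0, 0, 0]], [[0, 0, 0], [0, 0, 0]]]'

```text
time_s: 39.1
tool_pos: [0.5544, 0.262, 0.0371]
orientation: [3.141, 0.0, -0.115]
ft_force: [-0.2, -0.2, -1.0]
grip_width: 0.0295
```

Now release, retreat, and check every position.

>>> step_arm --motion '[[[0, 0, 0], [0, 0, 0]], [[0, 0, 0], [0, 0, 0]], [[0, 0, 0], [0, 0, 0]], [[0, 0, 0], [0, 0, 0]]]' --fingers 0.05

```text
time_s: 39.6
tool_pos: [0.5546, 0.262, 0.0373]
orientation: [-3.142, -0.0, -0.115]
ft_force: [-0.2, 0.6, -0.2]
grip_width: 0.05
```

>>> step_arm --motion '[[[0, 0, -0.02], [0, 0, 0]], [[0, 0, -0.04], [0, 0, 0]], [[0, 0, -0.05], [0, 0, 0]], [[0, 0, -0.04], [0, 0, 0]], [[0, 0, -0.03], [0, 0, 0]], [[-0.03, 0.03, -0.02], [0, 0, 0]], [[-0.04, 0.05, -0.02], [0, 0, 0]], [[-0.03, 0.05, 0], [0, 0, 0]], [[-0.03, 0.05, 0], [0, 0, 0]], [[0, 0.05, 0], [0, 0, 0]], [[0, 0.03, 0], [0, 0, 0]], [[0, 0, 0], [0, 0, 0]]]'

```text
time_s: 41.1
tool_pos: [0.3986, 0.0204, 0.2574]
orientation: [3.141, -0.003, -0.119]
ft_force: [0.3, -0.1, -0.8]
grip_width: 0.0502
```

Run:
```python
from h import *
s=bot.sense(); print(s['time_s'],s['tool_pos'],s['ft_force'])
a=optics.capture('scene'); t=optics.capture('top')
cv2.imwrite('pics/f_s.png',a)
cv2.imwrite('pics/f_t.png',t)
c0=np.array([.504,.2213]); th=np.radians(-6.6); e1=np.array([np.cos(th),np.sin(th)]); e2=np.array([-e1[1],e1[0]])
# overlay predicted containers
def draw(img,n,o,k,F):
    A=np.linspace(0,6.283,60)
    def ring(c,r,z,col): cv2.polylines(img,[np.int32([(proj(n,[c[0]+r*np.cos(x),c[1]+r*np.sin(x),z])-o)*k for x in A])],True,col,1)
    for (u,v,rb,rc,hb,h) in [(-.046,.046,.028,.026,.058,.074),(.046,-.046,.017,.0145,.062,.080),(-.046,-.046,0,.0155,.058,.078),(.046,.046,0,.0115,.056,.076)]:
        c=c0+u*e1+v*e2
        ring(c,rc,F+h,(0,0,255))
        if rb: ring(c,rb,F+hb,(0,255,0))
    
A_=cv2.resize(a[200:350,280:450],None,fx=4.5,fy=4.5,interpolation=cv2.INTER_CUBIC); draw(A_,'scene',np.array((280,200)),4.5,.007); cv2.imwrite('pics/f_sA.png',A_)
B=cv2.resize(t[165:265,90:210],None,fx=6,fy=6,interpolation=cv2.INTER_CUBIC); draw(B,'top',np.array((90,165)),6,.007); cv2.imwrite('pics/f_tB.png',B)
```

```text
41.1 [0.3986 0.0204 0.2574] [ 0.3148 -0.136  -0.784 ]
```

View pics/f_sA.png

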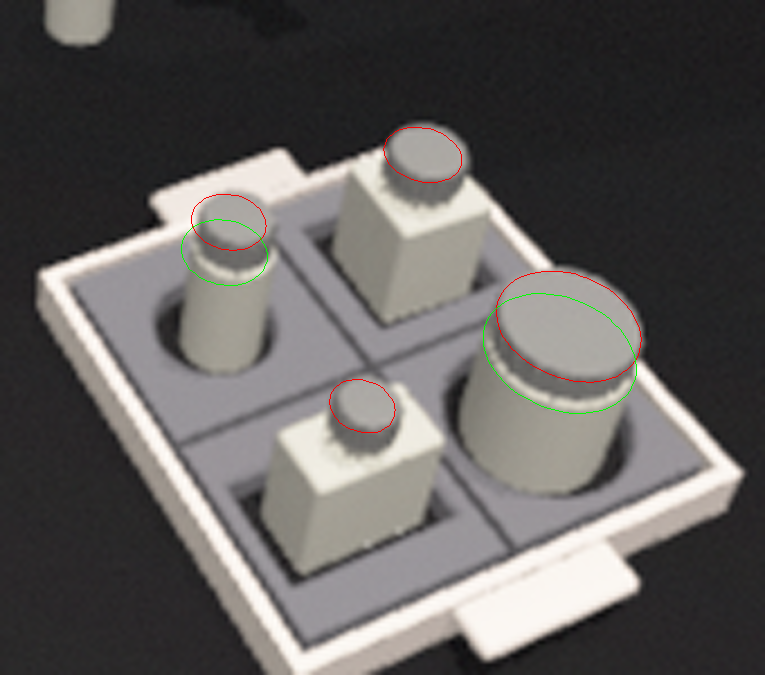

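View pics/f_tB.png

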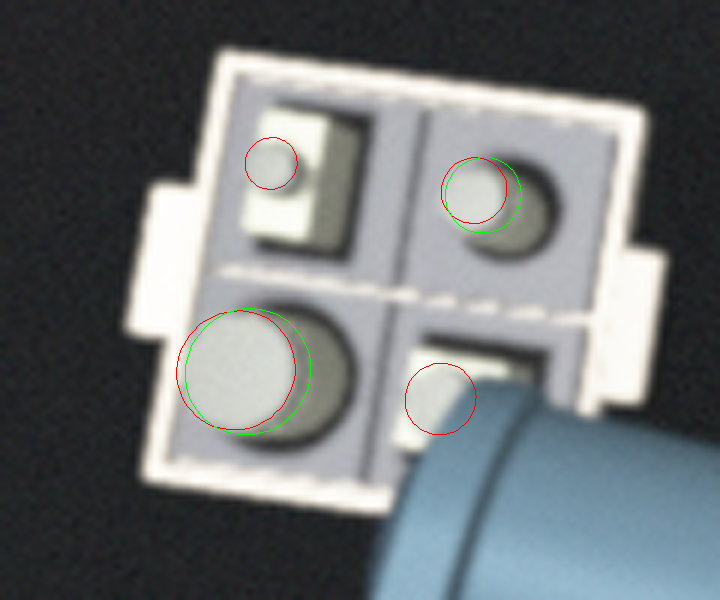

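View pics/f_s.png

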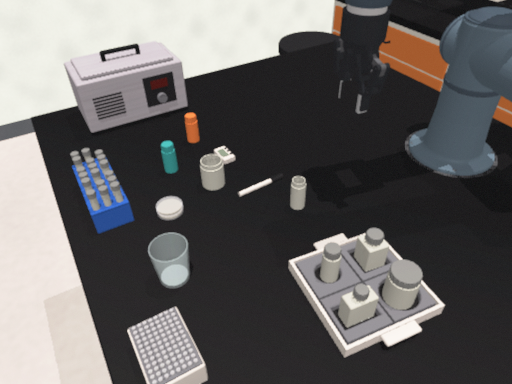

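Run:
```python
from plant import bot
bot.finish_job(); print(bot.sense()['time_s'])
```

```text
the job is handed in; nothing more can be done
the job is handed in; nothing more can be done
```

All four capped containers now stand in their matching bays: wide jar, slim bottle, square bottle and flat bottle. The gripper is open and clear of everything, and I handed the job in at about 41 s of the allowed 115 s. It reports no verdict.

- **Placement:** in the last scene and top pictures the caps line up with the bay centres to within about 4 mm (limit 14 mm), and all four look upright. The square bottle's top view was partly hidden by the arm, so I checked it mainly in the scene picture.
- **Left alone:** the open jar and open slim bottle look unmoved in the last pictures, as do the orange and turquoise look-alikes. I judged this by eye and did not measure it again.
- **One disagreement:** the jar touched its bay floor about 5 to 6 mm sooner than I had worked out, with up to 44 N at the wrist (limit 120 N). The square bottle did much the same, at 24 N. I think the caddy raises the insert blocks by that much, but I did not confirm it. I repositioned the jar 1.5 mm above the contact height before letting go, and released all four just at or above the floor.

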